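# Lay out a conservation kit

### The arm

A 6-joint arm with a two-finger parallel gripper is mounted at the origin on a cart in front of the work surface, level with it; the furniture and walls round the work are solid. World frame = base frame: x ahead of the robot, y to its left, z up, the work surface at z = 0. Lengths are in m, angles in degrees, forces in N, time in s.
With the tool pointing down it reaches from about 0.35 to 0.875 m from the base axis. Payload 4.2 kg.
Tool frame: the origin (TCP) lies on the centre line of the jaws, within the pads' length; the fingertips stand 17 mm ahead of it and the grasp point (between the pads) lies 2 mm behind it; z points along the fingers, y is the direction in which the jaws open and shut (so a half turn about z gives the same grasp; the last joint's range is limited). The gripper opens to 87 mm and grips with 3 to 60 N. Pads are 19 mm wide; open, the fingers measure 117 mm over their backs; the gripper's body (75 mm by 190 mm) begins 51 mm behind the grasp point.
Start: joints at [81.738, 22.042, 0.453, 0, -68.411, -14.817], TCP at [0.245, 0.575, 0.24] pointing down, gripper open.
Joint ranges: [-179.83, 179.83], [-69.29, 118.12], [-61.27, 80.66], [-181.25, 117.63], [-171.15, -9.14], [-177.46, 177.46]. Speed limits (degrees/s): [159.86, 159.86, 180, 180, 180, 180].

### API

Orientations are given as a 3x3 rotation matrix whose columns are the frame's x, y, z axes.
In Python, from station import * gives the robot as it stands.
- The arm moves only by the tool play_rows, never from a script. Its argument "targets" is a list that holds one entry, the list of rows, each a list of 5 numbers: the closure, from 0 (fully open) to 1 (shut), then the shift along the world's x, y, z in m, then the turn about the world's z in rad. In form: [[[gripper, x, y, z, twist], ...]]. A call has 1 to 5 rows; each row is the pose to reach, as a shift and turn from the pose commanded when the call began; what a row does not reach only later rows make up. A row lasts 1/12 s, in which the tool goes at most 41.7 mm and 7.16 degrees, less where a joint would pass 70% of its speed; a pose out of reach is approached as far as the arm can. A call with a gripper value outside its range is refused whole. The fingers move at their own pace and stop on an object; the grip force is fixed at half the most. Time passes only in rows, so rows that repeat a pose let the fingers close. It gives the time, the measured TCP pose, the force and the opening at its end, in the units of the state.
- sense(): the state, without advancing time (a new reading comes with each control period).
- capture(name): name is "side" or "top"; returns the picture (480x640x3 uint8, blue, green, red); there is no depth.
- get_calibration(name): a dict with "camera_matrix" (3x3 intrinsics, pixels), "D" ([k1, k2, p1, p2, k3] as OpenCV has them; the pictures are not rectified), "T" (4x4, takes a point from camera to world coordinates). Camera axes: x right, y up, looking along -z (the intrinsics and any distortion apply to the point x, -y, -z); pixel columns grow to the right and rows downward; lengths in m; the calibration is good to about 2 mm. A picture is of the moment at which its call begins. get_calibration takes no time and is no camera call.
- finish_job(): hands the job in, once; it reports no verdict.
The state is a dict: "time_s": time; "joints": joint angles; "joint_velocities": joint speeds; "effort": joint torques, N m; "tcp_pos": TCP position; "ee_rot": TCP orientation; "wrist_force": force on the tool from outside, world axes, zero at the start; "moment": the same for the moment, N m; "gripper_width": opening from 0.0 (shut) to 1.0 (fully open).
Only numpy, scipy, OpenCV 4.12 (cv2) and the standard library are available. Lean on these libraries where they do the work, as an engineer would, in place of code of your own. Each camera call takes 0.05 s, during which the arm holds its last target. There are 200 camera calls.

### The job

Set up the conservation station: lay the instruments that are here into the white tray, one per lane, in their order of use from left to right - brush in lane 1 (leftmost), then steel tweezers, bamboo tweezers, and marker in lane 4 - flat on the floor of the tray about the middle of the lane, tips (the marker's capped end) pointing away from you, leaving the lane of a missing instrument empty. Stand the brown jars upright in one neat row along the dark strip of the low white shelf, side by side and no more than 2 cm apart, without tipping any of them.

Things in the scene. Friction and masses are not known exactly. Their poses are not given: they have to be found in the camera images.
- tray: White tray 208x230x14 mm, fixed. Origin: centre of underside; lanes run along its y, their far end (-y) pointing away and to the right; lane 1 is leftmost (+x). Floor 4 mm up, rim 4 mm thick. Green 18x18 mm blocks, tops 20 mm up, in two rows at y=+-47 mm, at x=-92,-46,0,46,92 mm, part four lanes 28 mm wide; open between the rows. 1 to 4 black dots at the far end number the lanes.
- shelf: Low white jar shelf, 90 x 234 mm, top 30 mm above the bench, fixed, with a dark non-slip strip (50 mm wide) along its middle. Origin: centre of its underside; y along its length. Its right-hand (-y) end lies close to the box-shaped bath (180 mm high, its open lid reaching 315 mm): keep the gripper clear of it, and of the laptop screen (206 mm high) behind the instruments.
- shelf_top (a point): Centre of the shelf's upper face, axes as the shelf's; the middle line of the strip is its y axis.
- brush: Fine brush, thin dark-blue round handle, brown bristles as its tip, 192 mm long, 9 mm thick, 20 g; the last 45 mm at the bristle end cannot be felt or grasped. Origin: centre of its underside as it lies at the start; its long axis is its own y, working tip at its -y end. It may be absent.
- steel_tweezers: Pale steel tweezers, legs side by side, 140 x 16 x 9 mm, 20 g. They are rigid: grasp across both legs (16 mm). Origin: centre of its underside as it lies at the start; its long axis is its own y, working tip at its -y end. It may be absent.
- bamboo_tweezers: Bamboo (wood-coloured) tweezers, 140 x 16 x 10 mm, 20 g, rigid: grasp across both legs (16 mm). Origin: centre of its underside as it lies at the start; its long axis is its own y, working tip at its -y end. It may be absent.
- marker: White marker pen with a blue cap, 135 long, 17 mm thick, 20 g. The capped end counts as its tip. Origin: centre of its underside as it lies at the start; its long axis is its own y, working tip at its +y end. It may be absent.
- lane1 (a point): Centre of lane 1 on the tray's floor (the lane of the brush), axes as the tray's.
- brush_mid (a point): Middle of the brush (half its length, width and height), the point to grasp.
- brush_tip (a point): Working tip of the brush.
- lane2 (a point): Centre of lane 2 on the tray's floor (the lane of the steel tweezers), axes as the tray's.
- steel_tweezers_mid (a point): Middle of the steel tweezers (half its length, width and height), the point to grasp.
- steel_tweezers_tip (a point): Working tip of the steel tweezers.
- lane3 (a point): Centre of lane 3 on the tray's floor (the lane of the bamboo tweezers), axes as the tray's.
- bamboo_tweezers_mid (a point): Middle of the bamboo tweezers (half its length, width and height), the point to grasp.
- bamboo_tweezers_tip (a point): Working tip of the bamboo tweezers.
- lane4 (a point): Centre of lane 4 on the tray's floor (the lane of the marker), axes as the tray's.
- marker_mid (a point): Middle of the marker (half its length, width and height), the point to grasp.
- marker_tip (a point): Working tip of the marker.
- jar_1: Brown jar with a white screw lid, 60 mm thick, 72 mm tall, 140 g, standing upright; the jars are alike. Origin: centre of its underside. It may be absent.
- jar_2: Brown jar with a white screw lid, 60 mm thick, 72 mm tall, 140 g, standing upright; the jars are alike. Origin: centre of its underside. It may be absent.
- jar_3: Brown jar with a white screw lid, 60 mm thick, 72 mm tall, 140 g, standing upright; the jars are alike. Origin: centre of its underside. It may be absent.

How it is judged (in metres and radians):
At the end, for the whole second after the job is handed in: Each instrument at rest in its lane: 14 mm across, 25 mm along, under 13 mm above the floor, 0.16 rad, tip over 30 mm beyond the tray's middle. Each jar at rest on the shelf, upright to 0.1 rad, within 20 mm of the strip's midline, 105 mm of its middle, centre within 92 mm of another jar (x of brush_mid in the frame of lane1 between -0.014 and 0.014 m and y of brush_mid in the frame of lane1 between -0.025 and 0.025 m and z of brush_mid in the frame of lane1 below 0.013 m and angle between the y axis of each of brush, steel_tweezers, bamboo_tweezers, marker and the y axis of tray, either way round below 0.16 rad and y of each of brush_tip, steel_tweezers_tip, bamboo_tweezers_tip, marker_tip in the frame of tray below -0.03 m and linear speed of each of brush, steel_tweezers, bamboo_tweezers, marker, jar_1, jar_2, jar_3 below 0.03 m/s and x of steel_tweezers_mid in the frame of lane2 between -0.014 and 0.014 m and y of steel_tweezers_mid in the frame of lane2 between -0.025 and 0.025 m and z of steel_tweezers_mid in the frame of lane2 below 0.013 m and x of bamboo_tweezers_mid in the frame of lane3 between -0.014 and 0.014 m and y of bamboo_tweezers_mid in the frame of lane3 between -0.025 and 0.025 m and z of bamboo_tweezers_mid in the frame of lane3 below 0.013 m and x of marker_mid in the frame of lane4 between -0.014 and 0.014 m and y of marker_mid in the frame of lane4 between -0.025 and 0.025 m and z of marker_mid in the frame of lane4 below 0.013 m and z of jar_1 in the frame of shelf_top between -0.004 and 0.006 m and x of jar_1 in the frame of shelf_top between -0.02 and 0.02 m and y of jar_1 in the frame of shelf_top between -0.105 and 0.105 m and angle between each of jar_1, jar_2, jar_3's own z axis and vertical below 0.1 rad and (horizontal distance between jar_1 and jar_2 below 0.092 m or horizontal distance between jar_1 and jar_3 below 0.092 m) and z of jar_2 in the frame of shelf_top between -0.004 and 0.006 m and x of jar_2 in the frame of shelf_top between -0.02 and 0.02 m and y of jar_2 in the frame of shelf_top between -0.105 and 0.105 m and (horizontal distance between jar_2 and jar_1 below 0.092 m or horizontal distance between jar_2 and jar_3 below 0.092 m) and z of jar_3 in the frame of shelf_top between -0.004 and 0.006 m and x of jar_3 in the frame of shelf_top between -0.02 and 0.02 m and y of jar_3 in the frame of shelf_top between -0.105 and 0.105 m and (horizontal distance between jar_3 and jar_1 below 0.092 m or horizontal distance between jar_3 and jar_2 below 0.092 m)); the robot touches nothing.
It fails at once if a jar is tipped over (angle between any of jar_1, jar_2, jar_3's own z axis and vertical above 0.7 rad).
Of brush, steel_tweezers, bamboo_tweezers, marker only 3 to 4 are there at a start; the rules pass over those that are not, and their reading is None.
Of jar_1, jar_2, jar_3 only 2 to 3 are there at a start; the rules pass over those that are not, and their reading is None.
At some moment in a run one of brush, steel_tweezers, bamboo_tweezers, marker may be knocked a few centimetres aside while the robot is not near it.
It also fails if it takes over 210 s, if anything falls off the work surface, if the arm or the gripper's body presses on something with over 40 N, if the wrist force passes 120 N, or if a joint passes its speed limit or range.

## Working session

There is one attempt and no reset: what is moved stays moved. The work goes in short steps, Python scripts to look and compute and a tool call to move; the robot and the scene stay as the last step left them, time stands still between calls to the robot, and variables do not carry over. Pictures are saved under pics/ and viewed, on a budget of 14 in all, crops included, one or two more only if the job needs it, and the job is handed in when it is done.

Besides the shell and the picture viewer there is one more tool, called after "Call:" in YAML: its name, and indented under it one key for each argument. play_rows: Moves the arm, as the interface text tells. Its arguments: {"type":"object","properties":{"targets":{"type":"array","items":{"type":"array","items":{"type":"array","items":{"type":"number"}}}}},"required":["targets"]}

```bash
mkdir -p pics; ls; python3 - <<'E'
from station import *
import cv2,numpy as np
np.set_printoptions(precision=4,suppress=True)
for n in("top","side"):
    cv2.imwrite(f"pics/{n}0.png",capture(n)); c=get_calibration(n); print(n,c)
s=sense();print(s)
E
```

```text
pics
top {'camera_matrix': array([[433.619 ,   0.    , 318.2762],
       [  0.    , 433.619 , 246.7994],
       [  0.    ,   0.    ,   1.    ]]), 'D': array([0.0368, 0.    , 0.    , 0.    , 0.    ]), 'T': array([[-0.0281,  0.9883, -0.1498,  0.3819],
       [-0.9995, -0.0256,  0.0188, -0.0331],
       [ 0.0147,  0.1502,  0.9885,  1.0731],
       [ 0.    ,  0.    ,  0.    ,  1.    ]])}
side {'camera_matrix': array([[519.1337,   0.    , 317.044 ],
       [  0.    , 519.1337, 226.4387],
       [  0.    ,   0.    ,   1.    ]]), 'D': array([-0.0769,  0.    ,  0.    ,  0.    ,  0.    ]), 'T': array([[-0.9911,  0.0629, -0.1173,  0.3803],
       [-0.1325, -0.5491,  0.8252,  1.0663],
       [-0.0125,  0.8334,  0.5525,  0.7896],
       [ 0.    ,  0.    ,  0.    ,  1.    ]])}
{'time_s': 0.1, 'joints': array([ 81.738 ,  22.0878,   0.3879,  -0.0258, -68.4096, -14.8176]), 'joint_velocities': array([-0.0468, -0.2055,  0.1883,  0.1725, -0.0333, -0.1225]), 'effort': array([ -0.0001, -39.169 ,  18.7935,   4.232 ,   0.0135,  -0.0001]), 'tcp_pos': array([0.2448, 0.5745, 0.2386]), 'ee_rot': array([[ 0.9199, -0.3922, -0.0007],
       [-0.3922, -0.9199, -0.0018],
       [ 0.0001,  0.002 , -1.    ]]), 'wrist_force': array([-0.7879, -0.1664,  0.2109]), 'moment': array([-0.0358, -0.0655,  0.0417]), 'gripper_width': 1.0011682646898332}
```

View pics/top0.png

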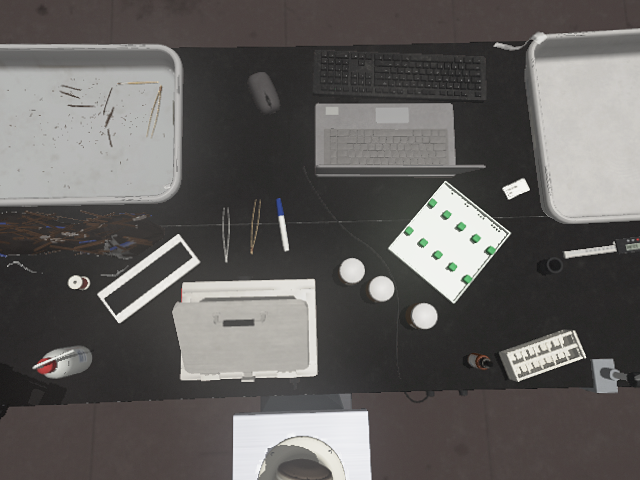

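View pics/side0.png

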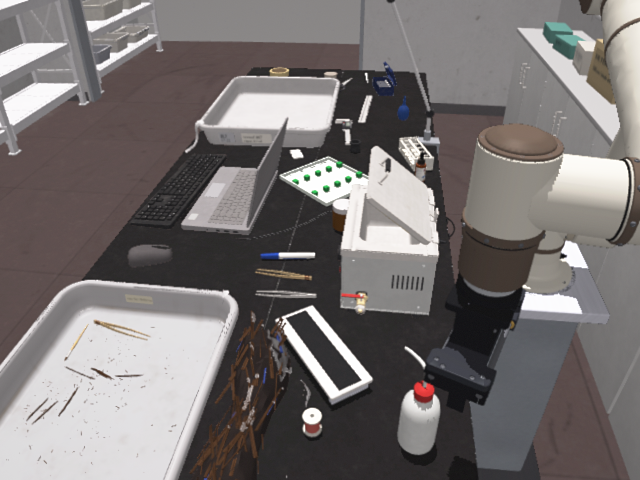

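Top view: the marker is at about (282,225), the bamboo tweezers at (256,226) and the steel tweezers at (226,235). Three jars are at (352,271), (381,289) and (424,316), the tray at (450,242) and the shelf at (150,278). The side view shows the same instruments, with the jars mostly hidden behind the bath. I can't see a brush, so I'll measure these and check an enhanced crop for a dark-blue handle.

```bash
cat > h.py <<'E'
from station import *
import cv2,numpy as np
np.set_printoptions(precision=4,suppress=True)
def cal(n):
    c=get_calibration(n); return np.array(c["camera_matrix"]),np.array(c["D"]),np.array(c["T"])
F=np.diag([1,-1,-1.])
def world(n,px,z):
    K,D,T=cal(n); px=np.asarray(px,float).reshape(-1,1,2)
    u=cv2.undistortPoints(px,K,D).reshape(-1,2)
    d=np.c_[u,np.ones(len(u))]@F@T[:3,:3].T; o=T[:3,3]
    return o+d*((z-o[2])/d[:,2])[:,None]
def proj(n,P):
    K,D,T=cal(n); P=np.asarray(P,float).reshape(-1,3)
    q=(P-T[:3,3])@T[:3,:3]@F
    return cv2.projectPoints(q.reshape(-1,1,3),np.zeros(3),np.zeros(3),K,D)[0].reshape(-1,2)
E
python3 - <<'E'
from h import *
im=cv2.imread("pics/top0.png")
print("tcp",proj("top",sense()["tcp_pos"]),proj("side",sense()["tcp_pos"]))
g=np.clip(255*(im/255.)**0.45,0,255).astype(np.uint8)
c=cv2.resize(g[160:400,90:540],None,fx=1.77,fy=1.77,interpolation=cv2.INTER_CUBIC); cv2.imwrite("pics/en.png",c)
s=cv2.imread("pics/side0.png"); g=np.clip(255*(s/255.)**0.45,0,255).astype(np.uint8)
cv2.imwrite("pics/ens.png",cv2.resize(g[120:440,100:460],None,fx=1.85,fy=1.85,interpolation=cv2.INTER_CUBIC))
hsv=cv2.cvtColor(im,cv2.COLOR_BGR2HSV)
def comps(m,name,amin,roi=(200,160,540,340)):
    M=np.zeros_like(m); x0,y0,x1,y1=roi; M[y0:y1,x0:x1]=m[y0:y1,x0:x1]
    n,l,st,ce=cv2.connectedComponentsWithStats(M)
    for i in range(1,n):
        if st[i,4]>=amin: print(name,st[i],ce[i],cv2.minAreaRect(np.argwhere(l==i)[:,::-1].astype(np.float32)))
comps(cv2.inRange(hsv,(50,80,50),(80,255,255)),"green",20,(380,170,520,310))
comps(cv2.inRange(hsv,(105,120,60),(130,255,255)),"blue",15)
comps(cv2.inRange(hsv,(0,0,110),(179,70,255)),"white",60,(90,180,310,340))
comps(cv2.inRange(hsv,(0,0,130),(179,70,255)),"jar/tray",60,(330,180,520,340))
comps(cv2.inRange(hsv,(10,50,60),(35,255,255)),"wood",30,(200,160,310,300))
E
```

```text
tcp [[-27.406  401.9999]] [[469.2872 372.3509]]
green [429 199   8   8  42] [432.2619 202.5238] ((432.00006103515625, 202.50003051757812), (6.363961219787598, 6.363961219787598), 45.0)
green [443 211   8   8  44] [446.5    214.3182] ((446.50006103515625, 214.00003051757812), (6.363960266113281, 6.363961219787598), 45.0)
green [457 222   9   9  47] [460.9149 226.2553] ((461.25006103515625, 226.25003051757812), (6.363960266113281, 7.071067810058594), 45.0)
green [405 227   8   8  43] [408.5581 230.4419] ((408.50006103515625, 230.50003051757812), (5.656853675842285, 7.071067810058594), 45.0)
green [472 234   8   9  46] [475.5 238. ] ((475.5, 238.00001525878906), (6.363960266113281, 6.363961219787598), 45.0)
green [419 239   9   8  45] [423.     242.3333] ((423.25006103515625, 242.25003051757812), (6.363960266113281, 7.071067810058594), 45.0)
green [486 246  10   9  54] [490.3148 250.1296] ((490.2500305175781, 249.75), (7.071067810058594, 7.77817440032959), 45.0)
green [434 251   9   8  45] [437.6    254.3111] ((437.50006103515625, 254.00003051757812), (6.363960266113281, 6.3639602661132
[... 1017 characters left out ...]
 123  123 6953] [448.3173 241.8729] ((449.57373046875, 240.8114776611328), (86.68097686767578, 91.16226196289062), 39.80556869506836)
jar/tray [502 180  18  20 218] [511.9771 189.5092] ((513.2000122070312, 189.40000915527344), (13.416406631469727, 18.782970428466797), 63.43495178222656)
jar/tray [340 258  25  25 495] [351.9071 270.1071] ((352.0, 270.0), (24.0, 24.0), 90.0)
jar/tray [369 276  25  25 504] [381.2817 288.1687] ((381.0, 288.0), (24.0, 24.0), 90.0)
jar/tray [412 303  26  26 523] [424.2141 315.5641] ((424.5, 315.5), (25.0, 25.0), 0.0)
wood [250 199  11  56 207] [254.0628 226.5314] ((254.09231567382812, 226.26156616210938), (7.442083835601807, 55.567562103271484), 7.125016689300537)
```

View pics/en.png

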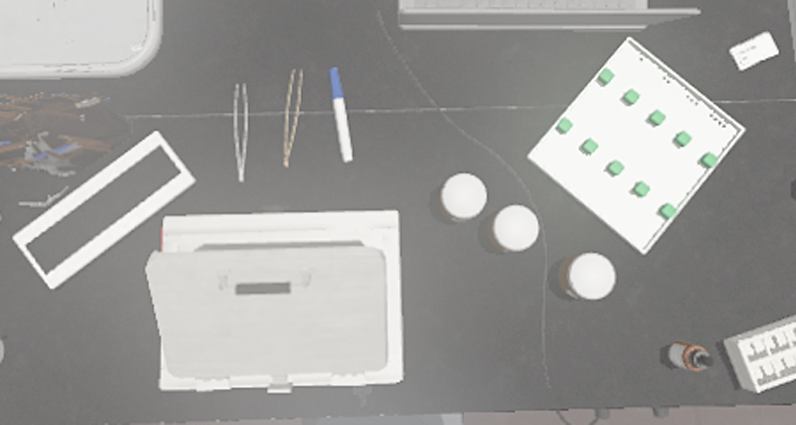

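View pics/ens.png

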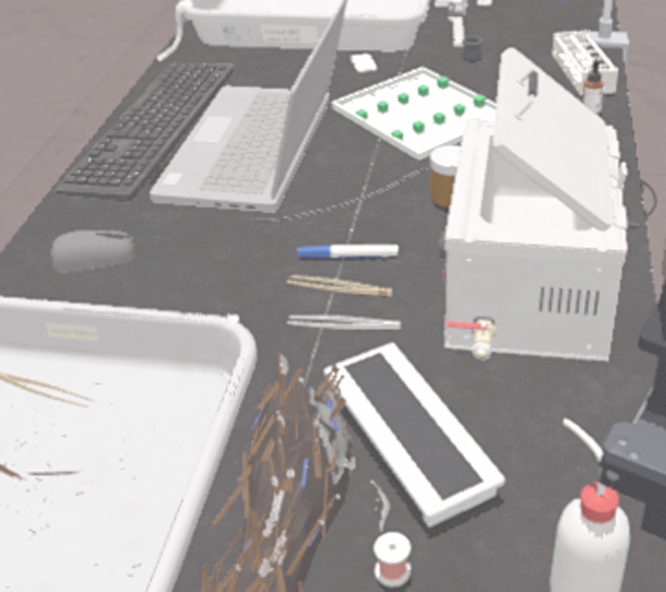

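The gamma-lifted crops show no brush among the instruments, on the shelf or near the tray, so lane 1 stays empty. Next I'll compute world poses and zoom in on the tweezers to see which end is the tip.

```bash
python3 - <<'E'
from h import *
im=cv2.imread("pics/top0.png"); s=cv2.imread("pics/side0.png")
a=cv2.resize(im[195:270,210:300],None,fx=4.4,fy=4.4,interpolation=cv2.INTER_CUBIC)
b=cv2.resize(s[245:305,245:325],None,fx=4.9,fy=4.9,interpolation=cv2.INTER_CUBIC)
h=max(a.shape[0],b.shape[0]); pad=lambda q:cv2.copyMakeBorder(q,0,h-q.shape[0],0,8,cv2.BORDER_CONSTANT)
cv2.imwrite("pics/tw.png",np.clip(255*(np.hstack([pad(a),pad(b)])/255.)**.6,0,255).astype(np.uint8))
# tray
def greens(n,roi):
    q=cv2.imread(f"pics/{n}0.png"); hsv=cv2.cvtColor(q,cv2.COLOR_BGR2HSV); m=cv2.inRange(hsv,(50,80,50),(80,255,255))
    x0,y0,x1,y1=roi; M=np.zeros_like(m);M[y0:y1,x0:x1]=m[y0:y1,x0:x1]
    k,l,st,ce=cv2.connectedComponentsWithStats(M); return np.array([ce[i] for i in range(1,k) if st[i,4]>=15])
W=world("top",greens("top",(380,170,520,310)),.014)[:,:2]
mod=np.array([[x,y] for y in(-47,47) for x in(-92,-46,0,46,92)])/1000.
def fit(W,mod,th0):
    c=W.mean(0);th=th0
    for _ in range(6):
        R=np.array([[np.cos(th),-np.sin(th)],[np.sin(th),np.cos(th)]]); p=mod@R.T+c
        D=((W[:,None]-p)**2).sum(-1); j=D.argmin(1); A=mod[j]-mod[j].mean(0); B=W-W.mean(0)
        th=np.arctan2((A[:,0]*B[:,1]-A[:,1]*B[:,0]).sum(),(A*B).sum()); R=np.array([[np.cos(th),-np.sin(th)],[np.sin(th),np.cos(th)]])
        c=W.mean(0)-R@mod[j].mean(0)
    return c,th,np.abs(W-(mod[j]@R.T+c)).max(),sorted(j)
# tray -y = away/right
print("tray",fit(W,mod,np.radians(50)))
gs=greens("side",(270,150,380,205)); Ws=world("side",gs,.014)[:,:2]; print("side greens",len(gs)); print(fit(Ws,mod,np.radians(50)))
# jars
for p in[(352,270),(381,288),(424.4,315.5)]: print("jar",world("top",p,.072))
# shelf strip
hsv=cv2.cvtColor(im,cv2.COLOR_BGR2HSV); m=cv2.inRange(hsv,(0,0,0),(179,255,90)); 
k,l,st,ce=cv2.connectedComponentsWithStats(m,connectivity=4); i=l[278,149]
print("strip",st[i]); r=cv2.minAreaRect(np.argwhere(l==i)[:,::-1].astype(np.float32)); w=world("top",cv2.boxPoints(r),.030); print(w, w.mean(0), np.linalg.norm(np.diff(w,axis=0),axis=1))
# shelf in side
# instruments
print("marker ends",world("top",[(278,198),(287,250.5)],.0085))
hs=cv2.cvtColor(im,cv2.COLOR_BGR2HSV)
g=cv2.cvtColor(im,cv2.COLOR_BGR2GRAY)
for nm,(x0,y0,x1,y1),z in[("steel",(215,200,238,268),.0045),("bamboo",(242,195,268,260),.005),("marker",(270,195,296,256),.0085)]:
    sub=(im[y0:y1,x0:x1].max(2)>70).astype(np.uint8); k,l,st,ce=cv2.connectedComponentsWithStats(sub,connectivity=8)
    # drop thin horizontal seam: keep pixels whose row run not wide
    pts=np.argwhere(sub)[:,::-1]+[x0,y0]; r=cv2.minAreaRect(pts.astype(np.float32)); print(nm,len(pts),r); print(world("top",[r[0]],z)); b=world("top",cv2.boxPoints(r),z); print(b[:,:2].round(3).tolist())
# bath
print("bath top corners z.18", world("top",[(180,281),(316,279),(316,377)],.18)[:,:2])
print("bath corners side",world("side",[(343,286)],.0), world("side",[(341,298)],0),world("side",[(346,211)],.18))
print("laptop",world("top",[(315,175),(485,174),(456,165)],.206)[:,:2])
E
```

```text
tray (array([ 0.5505, -0.3784]), np.float64(0.8286737403946347), np.float64(0.0004697971281611424), [np.int64(0), np.int64(1), np.int64(2), np.int64(3), np.int64(4), np.int64(5), np.int64(6), np.int64(7), np.int64(8), np.int64(9)])
side greens 10
(array([ 0.5502, -0.373 ]), np.float64(0.8200258261133416), np.float64(0.004229567864784345), [np.int64(0), np.int64(1), np.int64(2), np.int64(3), np.int64(4), np.int64(5), np.int64(6), np.int64(7), np.int64(8), np.int64(9)])
jar [[ 0.4772 -0.1288  0.072 ]]
jar [[ 0.4338 -0.194   0.072 ]]
jar [[ 0.3688 -0.2898  0.072 ]]
strip [ 105  243   87   72 1845]
[[0.4294 0.4552 0.03  ]
 [0.5617 0.2807 0.03  ]
 [0.5227 0.252  0.03  ]
 [0.3921 0.4265 0.03  ]] [0.4765 0.3536 0.03  ] [0.219  0.0484 0.218 ]
marker ends [[0.6702 0.0447 0.0085]
 [0.5359 0.0244 0.0085]]
steel 232 ((222.5, 234.5), (55.0, 13.0), 90.0)
[[0.581  0.1842 0.0045]]
[[0.652, 0.201], [0.651, 0.168], [0.512, 0.168], [0.512, 0.2]]
bamboo 221 ((255.7493896484375, 226.5124969482422), (10.137336730957031, 55.380821228027344), 2.862405300140381)
[[0.5991 0.1016 0.005 ]]
[[0.53, 0.118], [0.671, 0.11], [0.669, 0.085], [0.528, 0.093]]
marker 341 ((281.98651123046875, 224.41891479492188), (53.75846862792969, 6.740358352661133), 80.53767395019531)
[[0.6021 0.0357 0.0085]]
[[0.669, 0.054], [0.672, 0.037], [0.536, 0.018], [0.534, 0.034]]
bath top corners z.18 [[ 0.454   0.2341]
 [ 0.4503 -0.0435]
 [ 0.2559 -0.0382]]
bath corners side [[0.4538 0.1308 0.    ]] [[0.4545 0.1735 0.    ]] [[0.4539 0.087  0.18  ]]
laptop [[ 0.6639 -0.047 ]
 [ 0.657  -0.3997]
 [ 0.678  -0.3411]]
```

View pics/tw.png

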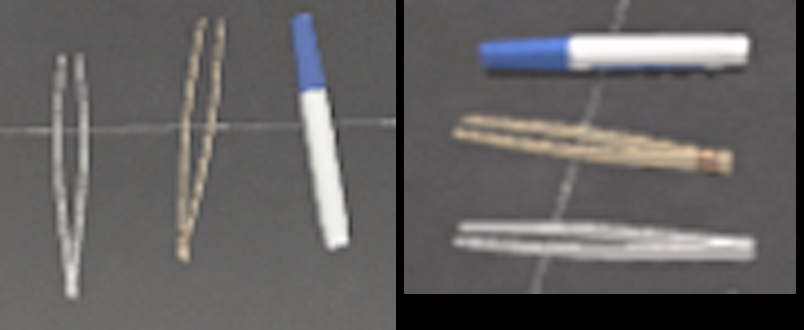

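The tweezers are joined at the near end and their open tips point away (+x), and the marker's cap also points away. So all tips need to turn about -42° to match the tray. I'll start with the jars, travelling at z≈0.30.

Call:
play_rows:
  targets:
    - [[0, 0.03, -0.02, 0.01, -0.06], [0, 0.06, -0.04, 0.02, -0.12], [0, 0.09, -0.06, 0.03, -0.18], [0, 0.12, -0.08, 0.04, -0.24], [0, 0.14, -0.1, 0.05, -0.3]]

```text
time_s: 0.52
tcp_pos: [0.3868, 0.4736, 0.2892]
ee_rot: [[0.76, -0.649, -0.0], [-0.649, -0.76, -0.001], [0.001, 0.001, -1.0]]
wrist_force: [1.0, -0.4, -0.1]
gripper_width: 0.997
```

Call:
play_rows:
  targets:
    - [[0, 0.03, -0.02, 0, -0.06], [0, 0.06, -0.04, 0, -0.12], [0, 0.09, -0.06, 0, -0.18], [0, 0.12, -0.08, 0, -0.24], [0, 0.135, -0.1, 0, -0.3]]

```text
time_s: 0.93
tcp_pos: [0.5224, 0.3734, 0.2883]
ee_rot: [[0.534, -0.846, -0.001], [-0.846, -0.534, -0.001], [0.001, 0.001, -1.0]]
wrist_force: [-0.4, -0.4, -1.3]
gripper_width: 1.002
```

Call:
play_rows:
  targets:
    - [[0, 0, -0.035, 0, -0.06], [0, 0, -0.07, 0, -0.12], [0, 0, -0.105, 0, -0.18], [0, 0, -0.14, 0, -0.24], [0, 0, -0.175, 0, -0.3]]

```text
time_s: 1.35
tcp_pos: [0.5195, 0.1982, 0.289]
ee_rot: [[0.262, -0.965, -0.001], [-0.965, -0.262, -0.0], [0.0, 0.001, -1.0]]
wrist_force: [0.6, 0.3, 0.2]
gripper_width: 1.003
```

Call:
play_rows:
  targets:
    - [[0, 0, -0.035, 0, -0.06], [0, 0, -0.07, 0, -0.12], [0, 0, -0.105, 0, -0.18], [0, 0, -0.14, 0, -0.24], [0, 0, -0.175, 0, -0.268]]

```text
time_s: 1.77
tcp_pos: [0.5193, 0.0233, 0.2893]
ee_rot: [[-0.002, -1.0, -0.001], [-1.0, 0.002, 0.0], [-0.0, 0.001, -1.0]]
wrist_force: [1.3, 0.3, -0.3]
gripper_width: 0.999
```

Call:
play_rows:
  targets:
    - [[0, -0.01, -0.035, 0, 0], [0, -0.02, -0.07, 0, 0], [0, -0.03, -0.105, 0, 0], [0, -0.04, -0.14, 0, 0], [0, -0.043, -0.154, 0, 0]]

```text
time_s: 2.18
tcp_pos: [0.475, -0.1319, 0.2893]
ee_rot: [[-0.003, -1.0, -0.001], [-1.0, 0.003, -0.0], [0.0, 0.001, -1.0]]
wrist_force: [-0.0, -0.1, 0.3]
gripper_width: 1.004
```

```bash
python3 - <<'E'
from h import *
print(sense())
for n in("top","side"): cv2.imwrite(f"pics/{n}1.png",capture(n))
t=cv2.imread("pics/top1.png")[160:400,270:490]; s=cv2.imread("pics/side1.png")[60:360,200:480]
f=lambda q:cv2.resize(q,(400,int(q.shape[0]*400/q.shape[1])))
a,b=f(t),f(s);h=max(len(a),len(b));p=lambda q:cv2.copyMakeBorder(q,0,h-len(q),0,0,cv2.BORDER_CONSTANT)
cv2.imwrite("pics/m1.png",np.hstack([p(a),p(b)]))
print(world("side",[(372,150),(377,148)],.315),world("top",[(173,305),(300,304)],.31))
E
```

```text
{'time_s': 2.1833, 'joints': array([  3.3938,   7.0907, -12.641 ,   0.0073, -70.3447,  -3.5703]), 'joint_velocities': array([-18.0433,   1.4266,   1.737 ,  -0.6974,   0.6066,  17.5395]), 'effort': array([  0.3494, -26.1509,  18.6787,   4.3205,  -0.0319,  -0.0231]), 'tcp_pos': array([ 0.475 , -0.1319,  0.2893]), 'ee_rot': array([[-0.003 , -1.    , -0.0013],
       [-1.    ,  0.003 , -0.0002],
       [ 0.0002,  0.0013, -1.    ]]), 'wrist_force': array([-0.    , -0.1359,  0.3044]), 'moment': array([ 0.0871, -0.0815, -0.0238]), 'gripper_width': 1.003519069710044}
[[0.4038 0.0525 0.315 ]
 [0.3936 0.0412 0.315 ]] [[ 0.4023  0.2062  0.31  ]
 [ 0.3976 -0.0129  0.31  ]]
```

View pics/m1.png

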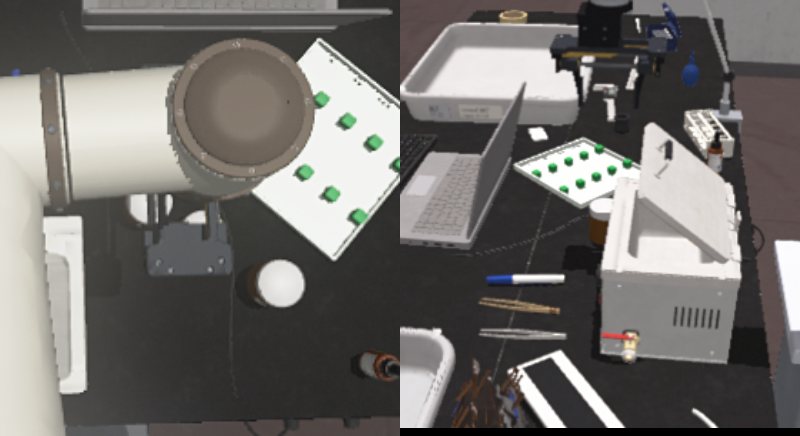

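The gripper is above jar 1 and clear of everything; the bath lid's far edge is at x≈0.40. Descending and grasping.

Call:
play_rows:
  targets:
    - [[0, 0, 0, -0.03, 0], [0, 0, 0, -0.06, 0], [0, 0, 0, -0.09, 0], [0, 0, 0, -0.12, 0], [0, 0, 0, -0.14, 0]]

```text
time_s: 2.7
tcp_pos: [0.4755, -0.1281, 0.1466]
ee_rot: [[0.0, -1.0, -0.004], [-1.0, -0.0, 0.001], [-0.001, 0.004, -1.0]]
wrist_force: [-0.2, 0.5, 0.1]
gripper_width: 0.999
```

Call:
play_rows:
  targets:
    - [[0, 0, 0, -0.025, 0], [0, 0, 0, -0.05, 0], [0, 0, 0, -0.075, 0], [0, 0, 0, -0.1, 0], [0, 0, 0, -0.105, 0]]

```text
time_s: 3.12
tcp_pos: [0.4743, -0.1282, 0.0408]
ee_rot: [[-0.0, -1.0, -0.008], [-1.0, 0.0, 0.0], [-0.0, 0.008, -1.0]]
wrist_force: [-0.1, -0.4, -0.0]
gripper_width: 0.999
```

Call:
play_rows:
  targets:
    - [[0.2, 0, 0, 0, 0], [0.3, 0, 0, 0, 0], [0.5, 0, 0, 0, 0], [1, 0, 0, 0, 0], [1, 0, 0, 0, 0]]

```text
time_s: 3.53
tcp_pos: [0.4777, -0.129, 0.0458]
ee_rot: [[0.0, -1.0, 0.003], [-1.0, -0.0, 0.0], [-0.0, -0.003, -1.0]]
wrist_force: [-1.4, -0.1, 0.2]
gripper_width: 0.706
```

Call:
play_rows:
  targets:
    - [[1, 0, 0, 0, 0], [1, 0, 0, 0, 0], [1, 0, 0, 0.01, 0], [1, 0, 0, 0.02, 0], [1, 0, 0, 0.03, 0]]

```text
time_s: 3.95
tcp_pos: [0.4767, -0.129, 0.0748]
ee_rot: [[-0.0, -1.0, -0.0], [-1.0, 0.0, 0.0], [-0.0, 0.0, -1.0]]
wrist_force: [0.4, 0.6, -2.2]
gripper_width: 0.675
```

Jar 1 is held (opening 58.7 mm). I'll carry it to the shelf's -y slot with the jaws along the row, which keeps the gripper body away from the bath.

Call:
play_rows:
  targets:
    - [[1, 0.005, 0, 0.02, 0], [1, 0.01, 0, 0.045, 0], [1, 0.02, 0, 0.07, 0], [1, 0.03, 0, 0.095, 0], [1, 0.038, 0, 0.12, 0]]

```text
time_s: 4.37
tcp_pos: [0.5151, -0.129, 0.1959]
ee_rot: [[-0.0, -1.0, 0.0], [-1.0, 0.0, 0.0], [-0.0, -0.0, -1.0]]
wrist_force: [1.0, 0.3, -1.8]
gripper_width: 0.67
```

Call:
play_rows:
  targets:
    - [[1, 0, 0, 0.025, 0], [1, 0, 0.01, 0.05, 0], [1, 0, 0.03, 0.075, 0], [1, 0, 0.055, 0.095, 0], [1, 0, 0.085, 0.105, 0]]

```text
time_s: 4.78
tcp_pos: [0.5156, -0.0439, 0.3026]
ee_rot: [[-0.002, -1.0, 0.005], [-1.0, 0.002, 0.0], [-0.0, -0.005, -1.0]]
wrist_force: [1.1, 0.5, -0.9]
gripper_width: 0.67
```

Call:
play_rows:
  targets:
    - [[1, 0, 0.03, 0, -0.05], [1, 0, 0.06, 0, -0.11], [1, 0, 0.09, 0, -0.18], [1, 0, 0.12, 0, -0.25], [1, 0, 0.15, 0, -0.32]]

```text
time_s: 5.2
tcp_pos: [0.5143, 0.1073, 0.2994]
ee_rot: [[-0.318, -0.948, -0.0], [-0.948, 0.318, 0.0], [-0.0, 0.0, -1.0]]
wrist_force: [0.2, 0.9, -1.3]
gripper_width: 0.672
```

Call:
play_rows:
  targets:
    - [[1, 0, 0.03, 0, -0.07], [1, 0, 0.06, 0, -0.14], [1, 0, 0.09, 0, -0.21], [1, 0, 0.12, 0, -0.28], [1, 0, 0.15, 0, -0.35]]

```text
time_s: 5.62
tcp_pos: [0.5144, 0.2573, 0.2993]
ee_rot: [[-0.624, -0.782, -0.001], [-0.782, 0.624, 0.0], [0.0, 0.001, -1.0]]
wrist_force: [0.2, 0.7, -1.5]
gripper_width: 0.669
```

Call:
play_rows:
  targets:
    - [[1, 0, 0.02, 0, -0.07], [1, 0, 0.035, 0, -0.14], [1, 0, 0.045, 0, -0.21], [1, 0, 0.045, 0, -0.26], [1, 0, 0.045, 0, -0.26]]

```text
time_s: 6.03
tcp_pos: [0.5145, 0.3015, 0.2987]
ee_rot: [[-0.802, -0.598, -0.001], [-0.598, 0.802, -0.001], [0.001, 0.0, -1.0]]
wrist_force: [0.7, -0.5, -1.0]
gripper_width: 0.672
```

```bash
python3 - <<'E'
from h import *
s=sense();print(s['tcp_pos'],s['joints'],s['gripper_width'],s['wrist_force'],s['ee_rot'][:,1])
for n in("top","side"): cv2.imwrite(f"pics/{n}2.png",capture(n))
t=cv2.imread("pics/top2.png")[160:400,90:330]; s=cv2.imread("pics/side2.png")[100:420,200:460]
f=lambda q:cv2.resize(q,(400,int(q.shape[0]*400/q.shape[1])))
a,b=f(t),f(s);h=max(len(a),len(b));p=lambda q:cv2.copyMakeBorder(q,0,h-len(q),0,0,cv2.BORDER_CONSTANT)
cv2.imwrite("pics/m2.png",np.hstack([p(a),p(b)]))
E
```

```text
[0.5145 0.3015 0.2987] [ 45.899   17.3223   1.9818  -0.03   -74.7312 -99.1742] 0.6723007939836251 [ 0.6771 -0.4807 -1.0456] [-0.5979  0.8016  0.0003]
```

View pics/m2.png

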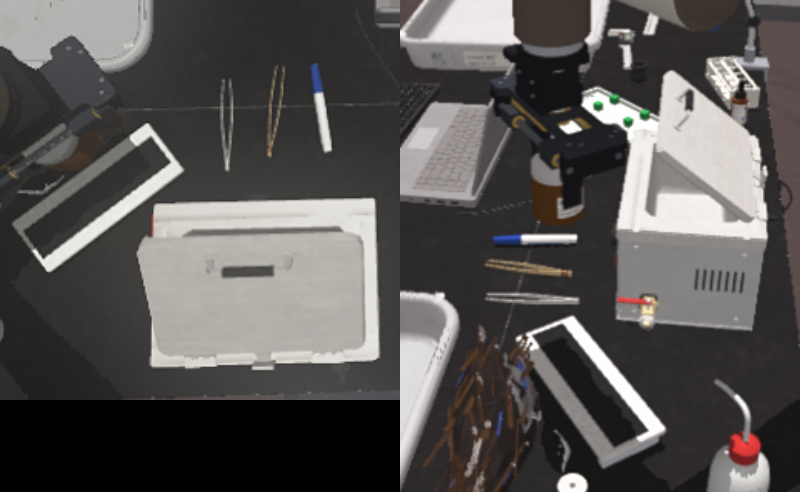

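Jar 1 hangs over the shelf's -y end and the gripper is clear of the bath. Lowering and releasing.

Call:
play_rows:
  targets:
    - [[1, 0, 0, -0.025, 0], [1, 0, 0, -0.055, 0], [1, 0, 0, -0.085, 0], [1, 0, 0, -0.115, 0], [1, 0, 0, -0.14, 0]]

```text
time_s: 6.55
tcp_pos: [0.5143, 0.2998, 0.1577]
ee_rot: [[-0.802, -0.598, -0.001], [-0.598, 0.802, -0.001], [0.001, 0.0, -1.0]]
wrist_force: [-0.3, -0.0, -1.6]
gripper_width: 0.673
```

Call:
play_rows:
  targets:
    - [[1, 0, 0, -0.025, 0], [1, 0, 0, -0.045, 0], [1, 0, 0, -0.06, 0], [1, 0, 0, -0.07, 0], [1, 0, 0, -0.075, 0]]

```text
time_s: 6.97
tcp_pos: [0.5146, 0.3001, 0.0832]
ee_rot: [[-0.802, -0.598, -0.002], [-0.598, 0.802, -0.002], [0.002, -0.0, -1.0]]
wrist_force: [-0.3, -0.1, -1.0]
gripper_width: 0.672
```

Call:
play_rows:
  targets:
    - [[1, 0, 0, -0.003, 0], [1, 0, 0, -0.006, 0], [1, 0, 0, -0.009, 0], [1, 0, 0, -0.009, 0], [1, 0, 0, -0.009, 0]]

```text
time_s: 7.38
tcp_pos: [0.5152, 0.3012, 0.0761]
ee_rot: [[-0.802, -0.598, 0.001], [-0.598, 0.802, 0.001], [-0.001, 0.0, -1.0]]
wrist_force: [0.5, 0.3, -1.3]
gripper_width: 0.671
```

Call:
play_rows:
  targets:
    - [[0.2, 0, 0, 0, 0], [0.1, 0, 0, 0, 0], [0, 0, 0, 0, 0], [0, 0, 0, 0, 0], [0, 0, 0, 0, 0]]

```text
time_s: 7.8
tcp_pos: [0.5151, 0.3011, 0.0758]
ee_rot: [[-0.802, -0.598, 0.0], [-0.598, 0.802, 0.0], [-0.001, -0.0, -1.0]]
wrist_force: [0.3, 0.2, 0.3]
gripper_width: 0.951
```

Call:
play_rows:
  targets:
    - [[0, 0, 0, 0.02, 0], [0, 0, 0, 0.05, 0], [0, 0, 0, 0.085, 0], [0, 0, 0, 0.12, 0], [0, 0, 0, 0.15, 0]]

```text
time_s: 8.22
tcp_pos: [0.5152, 0.301, 0.2282]
ee_rot: [[-0.801, -0.598, 0.002], [-0.598, 0.801, 0.001], [-0.002, -0.0, -1.0]]
wrist_force: [-0.9, -0.1, -0.4]
gripper_width: 1.002
```

Call:
play_rows:
  targets:
    - [[0, 0, -0.02, 0.025, 0.06], [0, 0, -0.05, 0.05, 0.14], [0, 0, -0.08, 0.075, 0.22], [0, 0, -0.11, 0.075, 0.3], [0, 0, -0.145, 0.075, 0.38]]

```text
time_s: 8.63
tcp_pos: [0.5154, 0.1555, 0.3028]
ee_rot: [[-0.518, -0.855, 0.004], [-0.855, 0.518, 0.003], [-0.004, -0.002, -1.0]]
wrist_force: [0.6, -0.4, -0.4]
gripper_width: 1.0
```

Call:
play_rows:
  targets:
    - [[0, 0, -0.035, 0, 0.08], [0, 0, -0.07, 0, 0.16], [0, 0, -0.105, 0, 0.24], [0, 0, -0.14, 0, 0.32], [0, 0, -0.175, 0, 0.4]]

```text
time_s: 9.05
tcp_pos: [0.5145, -0.0207, 0.3009]
ee_rot: [[-0.145, -0.989, 0.001], [-0.989, 0.145, 0.0], [-0.0, -0.001, -1.0]]
wrist_force: [0.3, -0.0, 0.3]
gripper_width: 0.998
```

Call:
play_rows:
  targets:
    - [[0, -0.01, -0.035, 0, 0.07], [0, -0.025, -0.07, 0, 0.13], [0, -0.04, -0.105, 0, 0.15], [0, -0.06, -0.14, 0, 0.15], [0, -0.08, -0.175, 0, 0.15]]

```text
time_s: 9.47
tcp_pos: [0.4338, -0.1954, 0.3007]
ee_rot: [[0.0, -1.0, 0.0], [-1.0, -0.0, -0.0], [0.0, -0.0, -1.0]]
wrist_force: [0.2, 0.3, -0.1]
gripper_width: 0.998
```

```bash
python3 - <<'E'
from h import *
s=sense();print(s['tcp_pos'],s['joints'],s['gripper_width'],s['wrist_force'],s['ee_rot'][:,1])
for n in("top","side"): cv2.imwrite(f"pics/{n}3.png",capture(n))
im=cv2.imread("pics/top3.png"); hsv=cv2.cvtColor(im,cv2.COLOR_BGR2HSV)
m=cv2.inRange(hsv,(0,0,130),(179,70,255)); x0,y0,x1,y1=330,255,445,335
k,l,st,ce=cv2.connectedComponentsWithStats(m[y0:y1,x0:x1])
for i in range(1,k):
    if st[i,4]>60: print(st[i,:]+[x0,y0,0,0,0],world("top",[(st[i,0]+x0+st[i,2]/2-.5,st[i,1]+y0+st[i,3]/2-.5)],.072))
cv2.imwrite("pics/m3.png",np.hstack([cv2.resize(im[200:340,90:300],(480,320)),cv2.resize(cv2.imread("pics/side3.png")[250:430,220:400],(320,320))]))
E
```

```text
[ 0.4338 -0.1954  0.3007] [ -4.6281   4.8591 -13.5659   0.0009 -71.5537   4.6535] 0.9979527998142594 [ 0.2386  0.288  -0.0936] [-1.     -0.0004 -0.0004]
[ 330  255   26   80 1596] [[ 0.4213 -0.1047  0.072 ]]
[356 255  11  36 138] [[ 0.4708 -0.1494  0.072 ]]
[ 365  255   67   47 2454] [[ 0.4558 -0.2345  0.072 ]]
[432 255  13  28 139] [[ 0.4755 -0.3285  0.072 ]]
```

View pics/m3.png

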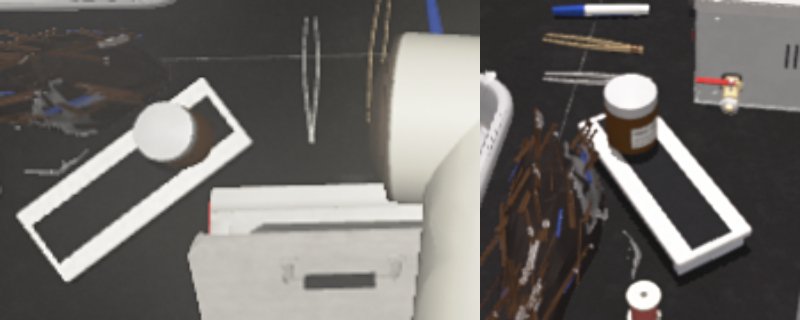

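Jar 1 stands upright on the strip near the -y end. Next is jar 2.

Call:
play_rows:
  targets:
    - [[0, 0, 0, -0.03, 0], [0, 0, 0, -0.06, 0], [0, 0, 0, -0.09, 0], [0, 0, 0, -0.12, 0], [0, 0, 0, -0.15, 0]]

```text
time_s: 9.98
tcp_pos: [0.4351, -0.1937, 0.1496]
ee_rot: [[0.0, -1.0, 0.001], [-1.0, -0.0, -0.0], [0.0, -0.001, -1.0]]
wrist_force: [0.8, -0.1, 0.0]
gripper_width: 0.993
```

Call:
play_rows:
  targets:
    - [[0, 0, 0, -0.03, 0], [0, 0, 0, -0.06, 0], [0, 0, 0, -0.085, 0], [0, 0, 0, -0.1, 0], [0, 0, 0, -0.106, 0]]

```text
time_s: 10.4
tcp_pos: [0.4337, -0.1934, 0.0422]
ee_rot: [[0.0, -1.0, -0.005], [-1.0, -0.0, 0.001], [-0.001, 0.005, -1.0]]
wrist_force: [-1.2, -0.3, 0.4]
gripper_width: 1.003
```

Call:
play_rows:
  targets:
    - [[0.2, 0, 0, 0, 0], [0.3, 0, 0, 0, 0], [0.5, 0, 0, 0, 0], [1, 0, 0, 0, 0], [1, 0, 0, 0, 0]]

```text
time_s: 10.82
tcp_pos: [0.4351, -0.1941, 0.0456]
ee_rot: [[0.0, -1.0, 0.001], [-1.0, -0.0, -0.0], [0.0, -0.001, -1.0]]
wrist_force: [-2.3, 0.6, 2.3]
gripper_width: 0.707
```

Call:
play_rows:
  targets:
    - [[1, 0, 0, 0, 0], [1, 0, 0, 0, 0], [1, 0, 0, 0.01, 0], [1, 0, 0, 0.025, 0], [1, 0, 0, 0.045, 0]]

```text
time_s: 11.23
tcp_pos: [0.434, -0.1938, 0.089]
ee_rot: [[-0.0, -1.0, -0.003], [-1.0, 0.0, 0.001], [-0.001, 0.003, -1.0]]
wrist_force: [-0.6, -0.5, -1.6]
gripper_width: 0.67
```

Call:
play_rows:
  targets:
    - [[1, 0.005, 0, 0.025, 0], [1, 0.02, 0, 0.055, 0], [1, 0.04, 0, 0.085, 0], [1, 0.06, 0, 0.115, 0], [1, 0.08, 0, 0.145, 0]]

```text
time_s: 11.65
tcp_pos: [0.5154, -0.1939, 0.2364]
ee_rot: [[-0.0, -1.0, 0.001], [-1.0, 0.0, 0.0], [-0.0, -0.001, -1.0]]
wrist_force: [0.7, -0.5, -1.3]
gripper_width: 0.669
```

Call:
play_rows:
  targets:
    - [[1, 0, 0.02, 0.025, 0], [1, 0, 0.045, 0.045, 0], [1, 0, 0.075, 0.06, 0], [1, 0, 0.105, 0.065, 0], [1, 0, 0.14, 0.065, 0]]

```text
time_s: 12.07
tcp_pos: [0.5155, -0.0531, 0.3015]
ee_rot: [[-0.001, -1.0, 0.005], [-1.0, 0.001, 0.001], [-0.001, -0.005, -1.0]]
wrist_force: [1.1, 0.2, -1.8]
gripper_width: 0.671
```

Call:
play_rows:
  targets:
    - [[1, 0, 0.035, 0, 0.04], [1, 0, 0.07, 0, 0.08], [1, 0, 0.105, 0, 0.12], [1, 0, 0.14, 0, 0.16], [1, 0, 0.17, 0, 0.2]]

```text
time_s: 12.48
tcp_pos: [0.5144, 0.1182, 0.2994]
ee_rot: [[0.201, -0.98, 0.0], [-0.98, -0.201, 0.001], [-0.001, -0.0, -1.0]]
wrist_force: [-0.3, -1.2, -1.4]
gripper_width: 0.671
```

Call:
play_rows:
  targets:
    - [[1, 0, 0.03, 0, 0.06], [1, 0, 0.06, 0, 0.12], [1, 0, 0.09, 0, 0.18], [1, 0, 0.12, 0, 0.24], [1, 0, 0.15, 0, 0.3]]

```text
time_s: 12.9
tcp_pos: [0.5145, 0.2675, 0.2993]
ee_rot: [[0.482, -0.876, -0.0], [-0.876, -0.482, 0.001], [-0.001, -0.0, -1.0]]
wrist_force: [0.1, -0.5, -1.7]
gripper_width: 0.669
```

Call:
play_rows:
  targets:
    - [[1, -0.01, 0.03, 0, 0.06], [1, -0.02, 0.055, 0, 0.12], [1, -0.03, 0.08, 0, 0.142], [1, -0.04, 0.095, 0, 0.142], [1, -0.045, 0.096, 0, 0.142]]

```text
time_s: 13.32
tcp_pos: [0.4687, 0.3646, 0.2985]
ee_rot: [[0.601, -0.799, -0.001], [-0.799, -0.601, 0.0], [-0.001, 0.0, -1.0]]
wrist_force: [0.6, 0.5, -1.6]
gripper_width: 0.665
```

```bash
python3 - <<'E'
from h import *
s=sense();print(s['tcp_pos'],s['joints'],s['gripper_width'],s['wrist_force'],s['ee_rot'][:,1])
for n in("top","side"): cv2.imwrite(f"pics/{n}4.png",capture(n))
im=cv2.imread("pics/top3.png")
# placed jar lid: bright smooth blob, Hough on top3
g=cv2.medianBlur(cv2.cvtColor(im,cv2.COLOR_BGR2GRAY),3)[225:300,110:200]
c=cv2.HoughCircles(g,cv2.HOUGH_GRADIENT,1.2,20,param1=120,param2=10,minRadius=11,maxRadius=16)
if c is not None:
  for q in c[0][:3]:
    w=world("top",[q[:2]+[110,225]],.102)[0]; d=w[:2]-[.4765,.3536]; print(q,w,"shelf x,y",d@[.8,.6],d@[-.6,.8])
E
```

```text
[0.4687 0.3646 0.2985] [ 53.4641  17.0447   1.5641  -0.0578 -74.531  -16.5012] 0.6654673799608581 [ 0.6222  0.4532 -1.5721] [-0.7992 -0.6011  0.0005]
[51.   31.8  12.56] [0.5156 0.3005 0.102 ] shelf x,y -0.0006373030406791466 -0.06593912406361277
[ 7.8  34.2  15.32] [0.5127 0.3948 0.102 ] shelf x,y 0.05370238977969643 0.011240232857740643
[31.8  52.2  13.88] [0.4711 0.3411 0.102 ] shelf x,y -0.011822244477627109 -0.006756353324766552
```

Jar 1 measures (-1, -66) mm in the shelf frame. Lowering jar 2 at y'=+10, then going back for jar 3.

Call:
play_rows:
  targets:
    - [[1, 0, 0, -0.025, 0], [1, 0, 0, -0.055, 0], [1, 0, 0, -0.085, 0], [1, 0, 0, -0.115, 0], [1, 0, 0, -0.14, 0]]

```text
time_s: 13.83
tcp_pos: [0.47, 0.3601, 0.1577]
ee_rot: [[0.597, -0.802, -0.001], [-0.802, -0.597, -0.001], [0.0, 0.001, -1.0]]
wrist_force: [0.6, -0.2, -2.0]
gripper_width: 0.669
```

Call:
play_rows:
  targets:
    - [[1, 0, 0, -0.025, 0], [1, 0, 0, -0.045, 0], [1, 0, 0, -0.06, 0], [1, 0, 0, -0.07, 0], [1, 0, 0, -0.075, 0]]

```text
time_s: 14.25
tcp_pos: [0.4701, 0.3606, 0.0832]
ee_rot: [[0.598, -0.802, -0.001], [-0.802, -0.598, -0.002], [0.001, 0.002, -1.0]]
wrist_force: [-0.2, -0.8, -1.1]
gripper_width: 0.668
```

Call:
play_rows:
  targets:
    - [[1, 0, 0, -0.003, 0], [1, 0, 0, -0.006, 0], [1, 0, 0, -0.009, 0], [1, 0, 0, -0.009, 0], [1, 0, 0, -0.009, 0]]

```text
time_s: 14.67
tcp_pos: [0.4701, 0.3622, 0.0761]
ee_rot: [[0.599, -0.801, 0.001], [-0.801, -0.599, 0.001], [-0.0, -0.001, -1.0]]
wrist_force: [0.0, -0.9, -1.9]
gripper_width: 0.667
```

Call:
play_rows:
  targets:
    - [[0.2, 0, 0, 0, 0], [0.1, 0, 0, 0, 0], [0, 0, 0, 0, 0], [0, 0, 0, 0, 0], [0, 0, 0, 0, 0]]

```text
time_s: 15.08
tcp_pos: [0.4701, 0.3621, 0.0758]
ee_rot: [[0.599, -0.801, 0.0], [-0.801, -0.599, 0.0], [-0.0, -0.001, -1.0]]
wrist_force: [1.0, 1.1, -1.1]
gripper_width: 0.951
```

Call:
play_rows:
  targets:
    - [[0, 0, 0, 0.02, 0], [0, 0, 0, 0.05, 0], [0, 0, 0, 0.085, 0], [0, 0, 0, 0.12, 0], [0, 0, 0, 0.15, 0]]

```text
time_s: 15.5
tcp_pos: [0.4702, 0.3621, 0.2283]
ee_rot: [[0.599, -0.801, 0.002], [-0.801, -0.599, 0.001], [-0.0, -0.002, -1.0]]
wrist_force: [-0.6, 1.4, 0.1]
gripper_width: 1.002
```

Call:
play_rows:
  targets:
    - [[0, 0.01, -0.02, 0.025, 0], [0, 0.025, -0.045, 0.05, 0], [0, 0.04, -0.07, 0.075, -0.06], [0, 0.045, -0.1, 0.075, -0.12], [0, 0.045, -0.135, 0.075, -0.18]]

```text
time_s: 15.92
tcp_pos: [0.5164, 0.2268, 0.3022]
ee_rot: [[0.444, -0.896, 0.004], [-0.896, -0.444, 0.003], [-0.001, -0.004, -1.0]]
wrist_force: [0.5, -1.2, -1.2]
gripper_width: 1.001
```

Call:
play_rows:
  targets:
    - [[0, 0, -0.035, 0, -0.07], [0, 0, -0.07, 0, -0.14], [0, 0, -0.105, 0, -0.21], [0, 0, -0.14, 0, -0.28], [0, 0, -0.175, 0, -0.35]]

```text
time_s: 16.33
tcp_pos: [0.5145, 0.0503, 0.3009]
ee_rot: [[0.109, -0.994, 0.001], [-0.994, -0.109, 0.0], [-0.0, -0.001, -1.0]]
wrist_force: [1.2, -0.0, -0.4]
gripper_width: 0.997
```

Call:
play_rows:
  targets:
    - [[0, 0, -0.035, 0, -0.06], [0, 0, -0.07, 0, -0.112], [0, -0.01, -0.105, 0, -0.112], [0, -0.025, -0.14, 0, -0.112], [0, -0.045, -0.175, 0, -0.112]]

```text
time_s: 16.75
tcp_pos: [0.4697, -0.1246, 0.3004]
ee_rot: [[0.0, -1.0, 0.0], [-1.0, -0.0, -0.0], [0.0, -0.0, -1.0]]
wrist_force: [0.1, -2.3, 0.1]
gripper_width: 1.005
```

Call:
play_rows:
  targets:
    - [[0, -0.02, -0.035, 0, 0], [0, -0.04, -0.07, 0, 0], [0, -0.06, -0.105, 0, 0], [0, -0.08, -0.135, 0, 0], [0, -0.1, -0.166, 0, 0]]

```text
time_s: 17.17
tcp_pos: [0.3685, -0.2903, 0.3009]
ee_rot: [[0.0, -1.0, 0.001], [-1.0, -0.0, -0.0], [0.0, -0.001, -1.0]]
wrist_force: [-0.1, 0.0, 0.4]
gripper_width: 1.001
```

```bash
python3 - <<'E'
from h import *
s=sense();print(s['tcp_pos'],s['joints'],s['gripper_width'],s['wrist_force'],s['ee_rot'][:,1])
im=capture("top");cv2.imwrite("pics/top5.png",im)
g=cv2.medianBlur(cv2.cvtColor(im,cv2.COLOR_BGR2GRAY),3)[225:310,90:200]
c=cv2.HoughCircles(g,cv2.HOUGH_GRADIENT,1.2,20,param1=120,param2=10,minRadius=11,maxRadius=15)
for q in c[0][:4]:
    w=world("top",[q[:2]+[90,225]],.102)[0]; d=w[:2]-[.4765,.3536]; print(q,w,"shelf x,y",d@[.8,.6],d@[-.6,.8])
g=cv2.medianBlur(cv2.cvtColor(im,cv2.COLOR_BGR2GRAY),3)[290:340,395:450]
c=cv2.HoughCircles(g,cv2.HOUGH_GRADIENT,1.2,20,param1=120,param2=10,minRadius=11,maxRadius=15)
print(c, None if c is None else world("top",[c[0][0][:2]+[395,290]],.072))
E
```

```text
[ 0.3685 -0.2903  0.3009] [-18.3173   4.1388 -14.3368   0.0006 -71.4782  18.3188] 1.0009210565163822 [-0.1218  0.0309  0.4058] [-1.     -0.     -0.0008]
[42.6  52.2  12.92] [0.4717 0.3611 0.102 ] shelf x,y 0.0006350840249625397 0.008884428912284026
[70.2 31.8 12.8] [0.5156 0.3022 0.102 ] shelf x,y 0.0004571374684548099 -0.06455876924789407
[25.8  71.4  14.24] [0.4305 0.3956 0.102 ] shelf x,y -0.01156842275850312 0.06118030121652168
[33.    6.6  11.42] [0.5749 0.3859 0.102 ] shelf x,y 0.09811500862233208 -0.03321197609255627
[[[35.4  19.8  14.24]]] [[ 0.3813 -0.3043  0.072 ]]
```

Call:
play_rows:
  targets:
    - [[0, 0, 0, -0.03, 0], [0, 0, 0, -0.06, 0], [0, 0, 0, -0.09, 0], [0, 0, 0, -0.12, 0], [0, 0, 0, -0.15, 0]]

```text
time_s: 17.63
tcp_pos: [0.3698, -0.2891, 0.1497]
ee_rot: [[-0.0, -1.0, 0.001], [-1.0, 0.0, -0.0], [0.0, -0.001, -1.0]]
wrist_force: [0.8, -0.9, 0.4]
gripper_width: 1.001
```

Call:
play_rows:
  targets:
    - [[0, 0, 0, -0.03, 0], [0, 0, 0, -0.06, 0], [0, 0, 0, -0.085, 0], [0, 0, 0, -0.1, 0], [0, 0, 0, -0.106, 0]]

```text
time_s: 18.05
tcp_pos: [0.3685, -0.2884, 0.0423]
ee_rot: [[-0.0, -1.0, -0.005], [-1.0, 0.0, 0.002], [-0.002, 0.005, -1.0]]
wrist_force: [-0.0, 0.2, 0.8]
gripper_width: 1.002
```

Call:
play_rows:
  targets:
    - [[0.2, 0, 0, 0, 0], [0.3, 0, 0, 0, 0], [0.5, 0, 0, 0, 0], [1, 0, 0, 0, 0], [1, 0, 0, 0, 0]]

```text
time_s: 18.47
tcp_pos: [0.37, -0.2891, 0.0456]
ee_rot: [[-0.0, -1.0, 0.001], [-1.0, 0.0, -0.0], [0.0, -0.001, -1.0]]
wrist_force: [-2.6, -0.7, 2.3]
gripper_width: 0.709
```

Call:
play_rows:
  targets:
    - [[1, 0, 0, 0, 0], [1, 0, 0, 0, 0], [1, 0, 0, 0.01, 0], [1, 0, 0, 0.025, 0], [1, 0, 0, 0.045, 0]]

```text
time_s: 18.88
tcp_pos: [0.3691, -0.2886, 0.0891]
ee_rot: [[-0.0, -1.0, -0.002], [-1.0, 0.0, 0.001], [-0.001, 0.002, -1.0]]
wrist_force: [0.6, 0.0, -1.4]
gripper_width: 0.672
```

Call:
play_rows:
  targets:
    - [[1, 0.005, 0, 0.025, 0], [1, 0.02, 0, 0.055, 0], [1, 0.04, 0, 0.085, 0], [1, 0.065, 0.01, 0.115, 0], [1, 0.09, 0.02, 0.14, 0]]

```text
time_s: 19.3
tcp_pos: [0.4609, -0.2691, 0.2322]
ee_rot: [[-0.001, -1.0, 0.003], [-1.0, 0.001, -0.001], [0.001, -0.003, -1.0]]
wrist_force: [0.3, -0.8, -1.3]
gripper_width: 0.671
```

Call:
play_rows:
  targets:
    - [[1, 0.02, 0.02, 0.025, 0], [1, 0.04, 0.045, 0.045, 0], [1, 0.055, 0.075, 0.065, 0], [1, 0.055, 0.11, 0.07, 0], [1, 0.055, 0.145, 0.07, 0]]

```text
time_s: 19.72
tcp_pos: [0.5164, -0.1225, 0.3012]
ee_rot: [[-0.0, -1.0, 0.004], [-1.0, 0.0, 0.0], [-0.0, -0.004, -1.0]]
wrist_force: [-0.3, -0.4, -2.6]
gripper_width: 0.672
```

Call:
play_rows:
  targets:
    - [[1, 0, 0.035, 0, 0.04], [1, 0, 0.07, 0, 0.08], [1, 0, 0.105, 0, 0.12], [1, 0, 0.14, 0, 0.16], [1, 0, 0.175, 0, 0.2]]

```text
time_s: 20.13
tcp_pos: [0.5144, 0.0528, 0.2995]
ee_rot: [[0.201, -0.98, 0.0], [-0.98, -0.201, 0.001], [-0.001, -0.001, -1.0]]
wrist_force: [0.6, -0.7, -1.6]
gripper_width: 0.672
```

Call:
play_rows:
  targets:
    - [[1, 0, 0.035, 0, 0.06], [1, 0, 0.07, 0, 0.12], [1, 0, 0.105, 0, 0.18], [1, 0, 0.14, 0, 0.24], [1, 0, 0.17, 0, 0.3]]

```text
time_s: 20.55
tcp_pos: [0.5144, 0.2233, 0.2993]
ee_rot: [[0.483, -0.876, -0.0], [-0.876, -0.483, 0.001], [-0.001, -0.0, -1.0]]
wrist_force: [0.8, -1.0, -1.2]
gripper_width: 0.672
```

Call:
play_rows:
  targets:
    - [[1, 0, 0.03, 0, 0.06], [1, -0.01, 0.06, 0, 0.12], [1, -0.02, 0.09, 0, 0.142], [1, -0.035, 0.12, 0, 0.142], [1, -0.05, 0.145, 0, 0.142]]

```text
time_s: 20.97
tcp_pos: [0.464, 0.3679, 0.2988]
ee_rot: [[0.599, -0.801, -0.001], [-0.801, -0.599, 0.0], [-0.001, 0.0, -1.0]]
wrist_force: [0.9, 0.3, -0.2]
gripper_width: 0.669
```

Call:
play_rows:
  targets:
    - [[1, -0.015, 0.02, 0, 0], [1, -0.03, 0.04, 0, 0], [1, -0.04, 0.055, 0, 0], [1, -0.04, 0.055, 0, 0], [1, -0.04, 0.055, 0, 0]]

```text
time_s: 21.38
tcp_pos: [0.4242, 0.4215, 0.2991]
ee_rot: [[0.6, -0.8, -0.001], [-0.8, -0.6, -0.0], [-0.0, 0.001, -1.0]]
wrist_force: [-0.5, -0.5, -1.4]
gripper_width: 0.67
```

```bash
python3 - <<'E'
from h import *
s=sense();print(s['tcp_pos'],s['joints'],s['gripper_width'],s['wrist_force'],s['ee_rot'][:,1])
E
```

```text
[0.4242 0.4215 0.2991] [ 60.3069  17.4666   2.2276  -0.0194 -74.7947 -23.4177] 0.6702273093894022 [-0.4947 -0.5261 -1.3522] [-0.7999 -0.6002  0.0007]
```

Call:
play_rows:
  targets:
    - [[1, 0, 0, -0.025, 0], [1, 0, 0, -0.055, 0], [1, 0, 0, -0.085, 0], [1, 0, 0, -0.115, 0], [1, 0, 0, -0.14, 0]]

```text
time_s: 21.8
tcp_pos: [0.4251, 0.4193, 0.1575]
ee_rot: [[0.597, -0.802, -0.001], [-0.802, -0.597, -0.001], [0.0, 0.002, -1.0]]
wrist_force: [-0.0, 1.0, -1.3]
gripper_width: 0.67
```

Call:
play_rows:
  targets:
    - [[1, 0, 0, -0.025, 0], [1, 0, 0, -0.045, 0], [1, 0, 0, -0.06, 0], [1, 0, 0, -0.07, 0], [1, 0, 0, -0.075, 0]]

```text
time_s: 22.22
tcp_pos: [0.4251, 0.4196, 0.083]
ee_rot: [[0.598, -0.802, -0.001], [-0.802, -0.598, -0.002], [0.001, 0.002, -1.0]]
wrist_force: [-0.6, 0.1, -1.3]
gripper_width: 0.668
```

Call:
play_rows:
  targets:
    - [[1, 0, 0, -0.003, 0], [1, 0, 0, -0.006, 0], [1, 0, 0, -0.009, 0], [1, 0, 0, -0.009, 0], [1, 0, 0, -0.009, 0]]

```text
time_s: 22.63
tcp_pos: [0.4251, 0.4212, 0.0761]
ee_rot: [[0.599, -0.801, 0.001], [-0.801, -0.599, 0.001], [-0.0, -0.001, -1.0]]
wrist_force: [-0.2, 0.1, -1.5]
gripper_width: 0.671
```

Call:
play_rows:
  targets:
    - [[0.2, 0, 0, 0, 0], [0.1, 0, 0, 0, 0], [0, 0, 0, 0, 0], [0, 0, 0, 0, 0], [0, 0, 0, 0, 0]]

```text
time_s: 23.05
tcp_pos: [0.4251, 0.4211, 0.0758]
ee_rot: [[0.599, -0.801, 0.0], [-0.801, -0.599, 0.0], [-0.0, -0.001, -1.0]]
wrist_force: [0.3, -0.2, 0.5]
gripper_width: 0.948
```

Call:
play_rows:
  targets:
    - [[0, 0, 0, 0.02, 0], [0, 0, 0, 0.05, 0], [0, 0, 0, 0.085, 0], [0, 0, 0, 0.12, 0], [0, 0, 0, 0.15, 0]]

```text
time_s: 23.47
tcp_pos: [0.4252, 0.4211, 0.2282]
ee_rot: [[0.599, -0.801, 0.001], [-0.801, -0.599, 0.001], [-0.0, -0.002, -1.0]]
wrist_force: [-0.9, 1.1, 0.4]
gripper_width: 1.0
```

Call:
play_rows:
  targets:
    - [[0, 0, 0, 0.025, 0], [0, 0, 0, 0.05, 0], [0, 0, 0, 0.074, 0], [0, 0, 0, 0.074, 0], [0, 0, 0, 0.074, 0]]

```text
time_s: 23.88
tcp_pos: [0.4252, 0.4214, 0.3013]
ee_rot: [[0.599, -0.801, 0.002], [-0.801, -0.599, 0.003], [-0.002, -0.004, -1.0]]
wrist_force: [-0.2, 0.5, -0.9]
gripper_width: 0.999
```

```bash
cat > inst.py <<'E'
from h import *
# tray-axis pixel fit: PCA line through the instrument's pixels; ends along it
def inst(im,roi,z,kind):
    x0,y0,x1,y1=roi; q=im[y0:y1,x0:x1]; hsv=cv2.cvtColor(q,cv2.COLOR_BGR2HSV)
    if kind=="marker": m=cv2.inRange(hsv,(0,0,150),(179,60,255))|cv2.inRange(hsv,(105,120,60),(130,255,255))
    elif kind=="bamboo": m=cv2.inRange(hsv,(5,45,70),(35,255,255))
    else: m=cv2.inRange(hsv,(0,0,85),(179,60,255))
    k,l,st,ce=cv2.connectedComponentsWithStats(cv2.dilate(m,np.ones((3,3),np.uint8)))
    i=1+st[1:,4].argmax(); p=np.argwhere((l==i)&(m>0))[:,::-1]+[x0,y0]
    w=world("top",p,z)[:,:2]
    vx,vy,cx,cy=cv2.fitLine(w.astype(np.float32),cv2.DIST_HUBER,0,1e-4,1e-4).ravel()
    v=np.array([vx,vy]); v*=np.sign(v[0]); t=(w-[cx,cy])@v; n=np.array([-v[1],v[0]]); u=(w-[cx,cy])@n
    a,b=t.min(),t.max(); print(kind,len(w),"mid",np.array([cx,cy])+v*(a+b)/2,"len",b-a,"ang deg",np.degrees(np.arctan2(v[1],v[0])),"u",u.min(),u.max())
E
python3 - <<'E'
from inst import *
s=sense();print(s['tcp_pos'],s['gripper_width'],s['wrist_force'])
im=capture("top");cv2.imwrite("pics/top6.png",im); sd=capture("side");cv2.imwrite("pics/side6.png",sd)
old=cv2.imread("pics/top0.png")
for I in(old,im):
  inst(I,(270,190,300,258),.0085,"marker"); inst(I,(243,190,268,260),.005,"bamboo"); inst(I,(216,200,236,268),.0045,"steel")
cv2.imwrite("pics/m6.png",np.hstack([cv2.resize(im[180:330,80:320],(480,300)),cv2.resize(sd[230:410,220:400],(300,300))]))
E
```

```text
[0.4252 0.4214 0.3013] 0.9993323799241521 [-0.2145  0.5451 -0.8744]
marker 280 mid [0.6036 0.0355] len 0.13458020982175367 ang deg 8.342113 u -0.007128730990705097 0.0068666659063072915
bamboo 214 mid [0.6004 0.1071] len 0.14107671382281015 ang deg -5.7028017 u -0.011769534836468917 0.007694266965440489
steel 210 mid [0.5802 0.1779] len 0.13720344978273263 ang deg 2.1666417 u -0.011280432854535435 0.019014194778842624
marker 280 mid [0.6036 0.0355] len 0.13458020982175367 ang deg 8.342113 u -0.007128730990705097 0.0068666659063072915
bamboo 215 mid [0.6005 0.1073] len 0.1410908280341507 ang deg -5.82166 u -0.011914599793325566 0.00753545624121749
steel 212 mid [0.5802 0.1787] len 0.13714471029388364 ang deg 1.5949159 u -0.01178097276574761 0.018512007589036098
```

View pics/m6.png

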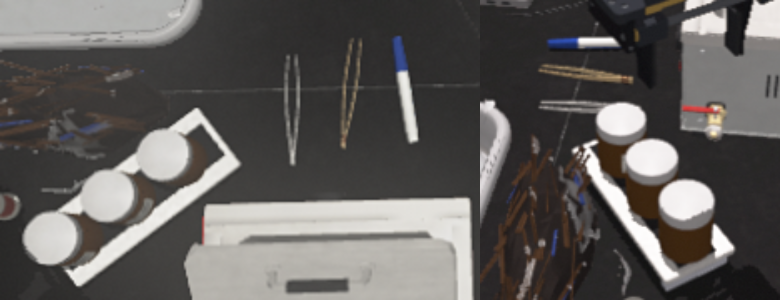

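All three jars stand upright in a row on the strip, and the instruments have not moved. Next I'll grasp the marker 14 mm toward its tail, to keep the gripper body off the laptop screen.

Call:
play_rows:
  targets:
    - [[0.5, 0.02, -0.025, 0, 0.07], [0.5, 0.04, -0.05, 0, 0.14], [0.5, 0.06, -0.075, 0, 0.21], [0.5, 0.08, -0.1, 0, 0.28], [0.5, 0.1, -0.125, 0, 0.35]]

```text
time_s: 24.4
tcp_pos: [0.5251, 0.2945, 0.2978]
ee_rot: [[0.839, -0.544, -0.003], [-0.544, -0.839, -0.002], [-0.001, 0.003, -1.0]]
wrist_force: [0.2, -0.2, 0.5]
gripper_width: 0.706
```

Call:
play_rows:
  targets:
    - [[0.5, 0.015, -0.03, 0, 0.07], [0.5, 0.03, -0.06, 0, 0.14], [0.5, 0.045, -0.09, 0, 0.21], [0.5, 0.06, -0.12, 0, 0.28], [0.5, 0.065, -0.15, 0, 0.35]]

```text
time_s: 24.82
tcp_pos: [0.5908, 0.1442, 0.2971]
ee_rot: [[0.975, -0.224, -0.003], [-0.224, -0.975, -0.002], [-0.003, 0.002, -1.0]]
wrist_force: [-0.0, -1.1, 0.3]
gripper_width: 0.507
```

Call:
play_rows:
  targets:
    - [[0.5, 0, -0.03, -0.01, 0.07], [0.5, 0, -0.06, -0.02, 0.14], [0.5, 0, -0.09, -0.03, 0.21], [0.5, 0, -0.112, -0.05, 0.28], [0.5, 0, -0.112, -0.08, 0.374]]

```text
time_s: 25.23
tcp_pos: [0.5904, 0.0304, 0.22]
ee_rot: [[0.989, 0.145, 0.003], [0.145, -0.989, -0.0], [0.003, 0.001, -1.0]]
wrist_force: [0.8, 0.7, -0.7]
gripper_width: 0.498
```

Call:
play_rows:
  targets:
    - [[0.5, 0, 0, -0.03, 0], [0.5, 0, 0, -0.06, 0], [0.5, 0, 0, -0.09, 0], [0.5, 0, 0, -0.12, 0], [0.5, 0, 0, -0.14, 0]]

```text
time_s: 25.65
tcp_pos: [0.5872, 0.0331, 0.0751]
ee_rot: [[0.99, 0.144, -0.007], [0.144, -0.99, -0.002], [-0.007, 0.001, -1.0]]
wrist_force: [-0.2, -0.5, 0.7]
gripper_width: 0.504
```

```bash
python3 - <<'E'
from h import *
s=sense();print(s['tcp_pos'],s['joints'],s['gripper_width'],s['wrist_force'],s['ee_rot'][:,1])
sd=capture("side");cv2.imwrite("pics/side7.png",sd)
cv2.imwrite("pics/m7.png",cv2.resize(sd[120:320,200:400],(600,600),interpolation=cv2.INTER_CUBIC))
E
```

```text
[0.5872 0.0331 0.0751] [ 18.9757  28.1    -16.1427  -0.0585 -46.1675  79.3339] 0.5043029959619568 [-0.2484 -0.544   0.6712] [ 0.1438 -0.9896  0.0006]
```

View pics/m7.png

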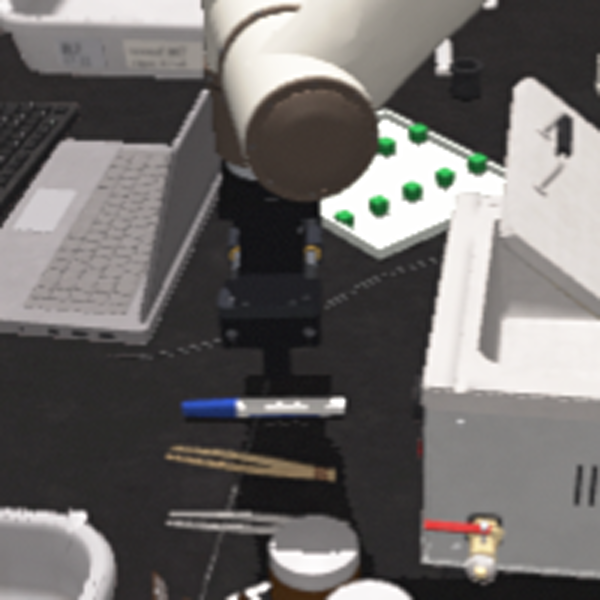

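The gripper is centred over the marker (marker at about (265,406) in the crop, fingers at x≈280) and clear of the screen. Going down to grasp.

Call:
play_rows:
  targets:
    - [[0.5, 0, 0, -0.02, 0], [0.5, 0, 0, -0.04, 0], [0.5, 0, 0, -0.05, 0], [0.5, 0, 0, -0.056, 0], [0.5, 0, 0, -0.06, 0]]

```text
time_s: 26.12
tcp_pos: [0.5898, 0.0339, 0.019]
ee_rot: [[0.989, 0.145, -0.001], [0.145, -0.989, -0.001], [-0.001, 0.0, -1.0]]
wrist_force: [-1.4, -0.6, 1.4]
gripper_width: 0.495
```

Call:
play_rows:
  targets:
    - [[1, 0, 0, 0, 0], [1, 0, 0, 0, 0], [1, 0, 0, 0, 0], [1, 0, 0, 0, 0], [1, 0, 0, 0, 0]]

```text
time_s: 26.53
tcp_pos: [0.5904, 0.0341, 0.0203]
ee_rot: [[0.989, 0.145, 0.001], [0.145, -0.989, 0.0], [0.001, -0.0, -1.0]]
wrist_force: [0.4, -0.4, -0.2]
gripper_width: 0.204
```

Call:
play_rows:
  targets:
    - [[1, 0, 0, 0, 0], [1, 0, 0, 0.01, 0], [1, 0, 0, 0.03, 0], [1, 0, 0, 0.055, 0], [1, 0, 0, 0.08, 0]]

```text
time_s: 26.95
tcp_pos: [0.5896, 0.0338, 0.1007]
ee_rot: [[0.989, 0.145, -0.001], [0.145, -0.989, -0.0], [-0.001, 0.0, -1.0]]
wrist_force: [0.3, 0.5, 0.6]
gripper_width: 0.161
```

Call:
play_rows:
  targets:
    - [[1, -0.01, 0, 0.03, 0], [1, -0.02, 0, 0.06, 0], [1, -0.03, -0.005, 0.09, -0.05], [1, -0.045, -0.02, 0.12, -0.1], [1, -0.06, -0.04, 0.15, -0.15]]

```text
time_s: 27.37
tcp_pos: [0.5291, -0.0058, 0.2517]
ee_rot: [[1.0, -0.005, 0.001], [-0.005, -1.0, 0.0], [0.001, -0.0, -1.0]]
wrist_force: [0.3, -0.2, -0.0]
gripper_width: 0.162
```

Call:
play_rows:
  targets:
    - [[1, -0.01, -0.035, 0, -0.07], [1, -0.02, -0.07, 0, -0.14], [1, -0.03, -0.105, 0, -0.21], [1, -0.04, -0.14, 0, -0.28], [1, -0.041, -0.175, 0, -0.35]]

```text
time_s: 27.78
tcp_pos: [0.4869, -0.1823, 0.2509]
ee_rot: [[0.937, -0.35, 0.001], [-0.35, -0.937, 0.0], [0.001, -0.001, -1.0]]
wrist_force: [2.1, 0.4, -1.2]
gripper_width: 0.163
```

Call:
play_rows:
  targets:
    - [[1, 0, -0.035, 0, -0.07], [1, 0, -0.07, 0, -0.14], [1, 0, -0.105, 0, -0.21], [1, 0, -0.14, 0, -0.28], [1, 0, -0.175, 0, -0.35]]

```text
time_s: 28.2
tcp_pos: [0.4883, -0.3577, 0.2504]
ee_rot: [[0.759, -0.651, 0.001], [-0.651, -0.759, -0.0], [0.001, -0.0, -1.0]]
wrist_force: [0.2, -0.2, -0.0]
gripper_width: 0.165
```

Call:
play_rows:
  targets:
    - [[1, 0, -0.03, -0.03, -0.038], [1, 0, -0.055, -0.06, -0.038], [1, 0, -0.06, -0.09, -0.038], [1, 0, -0.06, -0.12, -0.038], [1, 0, -0.06, -0.15, -0.038]]

```text
time_s: 28.62
tcp_pos: [0.4883, -0.4169, 0.0987]
ee_rot: [[0.735, -0.678, 0.0], [-0.678, -0.735, -0.0], [0.0, -0.0, -1.0]]
wrist_force: [0.9, 0.1, -0.3]
gripper_width: 0.162
```

```bash
python3 - <<'E'
from h import *
s=sense();print(s['tcp_pos'],s['joints'],s['gripper_width'],s['wrist_force'],s['ee_rot'][:,1])
t=capture("top");sd=capture("side");cv2.imwrite("pics/side8.png",sd);cv2.imwrite("pics/top8.png",t)
cv2.imwrite("pics/m8.png",np.hstack([cv2.resize(t[160:330,350:550],(460,391)),cv2.resize(sd[120:240,240:400],(340,255))[:,:] if 0 else cv2.copyMakeBorder(cv2.resize(sd[110:230,250:350],(330,391)),0,0,0,0,0)]))
E
```

```text
[ 0.4883 -0.4169  0.0987] [-26.0778  30.6844  -7.0667  -0.0017 -52.2282  73.4218] 0.16164954719957783 [ 0.9303  0.1296 -0.2761] [-0.6776 -0.7354 -0.0001]
```

View pics/m8.png

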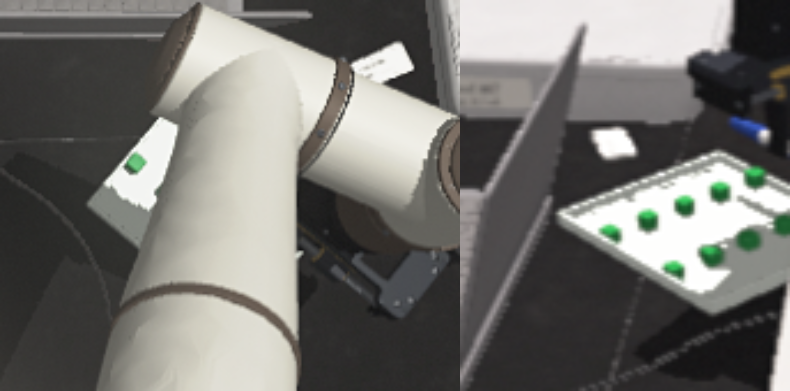

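The marker is held level over lane 4 with the cap pointing away. Lowering, partial release, then up.

Call:
play_rows:
  targets:
    - [[1, 0, 0, -0.025, 0], [1, 0, 0, -0.05, 0], [1, 0, 0, -0.063, 0], [1, 0, 0, -0.07, 0], [1, 0, 0, -0.0755, 0]]

```text
time_s: 29.13
tcp_pos: [0.4899, -0.4165, 0.0254]
ee_rot: [[0.737, -0.676, 0.002], [-0.676, -0.737, -0.001], [0.002, -0.0, -1.0]]
wrist_force: [0.2, 0.2, -0.3]
gripper_width: 0.165
```

Call:
play_rows:
  targets:
    - [[1, 0, 0, 0, 0], [1, 0, 0, 0, 0], [0.78, 0, 0, 0, 0], [0.7, 0, 0, 0, 0], [0.65, 0, 0, 0, 0]]

```text
time_s: 29.55
tcp_pos: [0.4895, -0.4163, 0.0251]
ee_rot: [[0.737, -0.676, 0.002], [-0.676, -0.737, -0.001], [0.002, -0.0, -1.0]]
wrist_force: [0.7, 0.1, 1.0]
gripper_width: 0.288
```

Call:
play_rows:
  targets:
    - [[0.6, 0, 0, 0, 0], [0.6, 0, 0, 0, 0], [0.6, 0, 0, 0.01, 0], [0.6, 0, 0, 0.035, 0], [0.6, 0, 0, 0.07, 0]]

```text
time_s: 29.97
tcp_pos: [0.4871, -0.4149, 0.0923]
ee_rot: [[0.736, -0.677, -0.006], [-0.677, -0.736, 0.004], [-0.007, 0.002, -1.0]]
wrist_force: [1.7, -0.6, -0.7]
gripper_width: 0.4
```

Call:
play_rows:
  targets:
    - [[0.5, 0, 0, 0.035, 0], [0.5, 0, 0, 0.07, 0], [0.5, 0, 0, 0.105, 0], [0.5, 0, 0.02, 0.14, 0.05], [0.5, 0, 0.05, 0.1555, 0.1]]

```text
time_s: 30.38
tcp_pos: [0.4902, -0.3684, 0.2557]
ee_rot: [[0.8, -0.599, 0.008], [-0.599, -0.8, -0.006], [0.01, -0.0, -1.0]]
wrist_force: [1.6, 0.2, 1.8]
gripper_width: 0.497
```

Call:
play_rows:
  targets:
    - [[0.5, 0, 0.035, 0, 0.06], [0.5, 0, 0.07, 0, 0.12], [0.5, 0, 0.105, 0, 0.18], [0.5, 0, 0.14, 0, 0.24], [0.5, 0.01, 0.175, 0, 0.3]]

```text
time_s: 30.8
tcp_pos: [0.4973, -0.1896, 0.2508]
ee_rot: [[0.943, -0.334, 0.001], [-0.334, -0.943, 0.0], [0.001, -0.0, -1.0]]
wrist_force: [0.2, 0.1, -0.0]
gripper_width: 0.498
```

Call:
play_rows:
  targets:
    - [[0.5, 0.015, 0.035, 0, 0.05], [0.5, 0.03, 0.07, 0, 0.1], [0.5, 0.045, 0.105, 0, 0.15], [0.5, 0.06, 0.14, 0, 0.2], [0.5, 0.075, 0.175, 0, 0.24]]

```text
time_s: 31.22
tcp_pos: [0.5742, -0.0142, 0.2507]
ee_rot: [[0.995, -0.1, 0.001], [-0.1, -0.995, 0.0], [0.001, -0.0, -1.0]]
wrist_force: [1.2, -0.1, 0.5]
gripper_width: 0.499
```

Call:
play_rows:
  targets:
    - [[0.5, 0, 0.03, 0, 0], [0.5, 0, 0.06, 0, 0], [0.5, 0, 0.09, 0, 0], [0.5, 0, 0.12, 0, 0], [0.5, 0, 0.14, 0, 0]]

```text
time_s: 31.63
tcp_pos: [0.5737, 0.1264, 0.2504]
ee_rot: [[0.995, -0.101, 0.001], [-0.101, -0.995, 0.001], [0.001, -0.001, -1.0]]
wrist_force: [-0.7, -0.4, -0.3]
gripper_width: 0.502
```

```bash
python3 - <<'E'
from inst import *
s=sense();print(s['tcp_pos'],s['joints'],s['gripper_width'],s['wrist_force'],s['ee_rot'][:,1])
t=capture("top");sd=capture("side");cv2.imwrite("pics/side9.png",sd);cv2.imwrite("pics/top9.png",t)
cv2.imwrite("pics/m9.png",np.hstack([cv2.resize(t[170:310,200:540],(790,325))]))
E
```

```text
[0.5737 0.1264 0.2504] [ 28.2039  17.9398  -4.0865   0.0001 -67.9123  56.0071] 0.5016809815286309 [-0.7279 -0.353  -0.2999] [-0.1009 -0.9949 -0.0006]
```

View pics/m9.png

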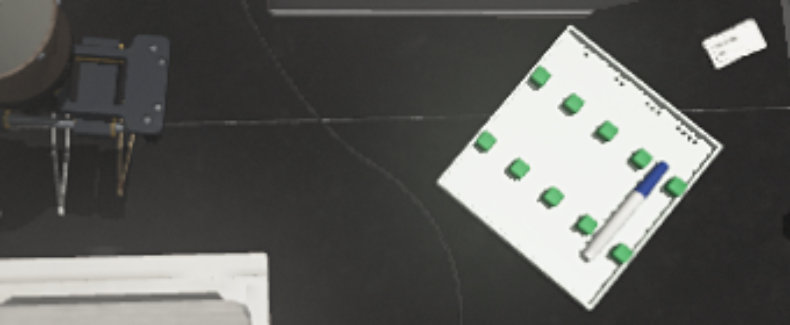

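The marker lies in lane 4 with its cap at the far (dotted) end. Next, the bamboo tweezers.

Call:
play_rows:
  targets:
    - [[0.5, 0.013, -0.018, -0.03, 0], [0.5, 0.013, -0.018, -0.065, 0], [0.5, 0.013, -0.018, -0.1, 0], [0.5, 0.013, -0.018, -0.135, 0], [0.5, 0.013, -0.018, -0.17, 0]]

```text
time_s: 32.15
tcp_pos: [0.587, 0.1049, 0.079]
ee_rot: [[0.995, -0.104, 0.001], [-0.104, -0.995, 0.0], [0.001, -0.0, -1.0]]
wrist_force: [1.0, 0.7, -0.6]
gripper_width: 0.498
```

Call:
play_rows:
  targets:
    - [[0.5, 0, 0, -0.02, 0], [0.5, 0, 0, -0.04, 0], [0.5, 0, 0, -0.05, 0], [0.5, 0, 0, -0.056, 0], [0.5, 0, 0, -0.06, 0]]

```text
time_s: 32.57
tcp_pos: [0.5873, 0.1056, 0.0197]
ee_rot: [[0.995, -0.103, 0.0], [-0.103, -0.995, -0.0], [0.0, 0.0, -1.0]]
wrist_force: [0.6, -0.5, 0.6]
gripper_width: 0.499
```

Call:
play_rows:
  targets:
    - [[1, 0, 0, 0, 0], [1, 0, 0, 0, 0], [1, 0, 0, 0, 0], [1, 0, 0, 0, 0], [1, 0, 0, 0, 0]]

```text
time_s: 32.98
tcp_pos: [0.5874, 0.1062, 0.0204]
ee_rot: [[0.995, -0.102, 0.001], [-0.102, -0.995, 0.001], [0.001, -0.001, -1.0]]
wrist_force: [-0.4, -0.0, -0.6]
gripper_width: 0.206
```

Call:
play_rows:
  targets:
    - [[1, 0, 0, 0, 0], [1, 0, 0, 0.01, 0], [1, 0, 0, 0.03, 0], [1, 0, 0, 0.055, 0], [1, 0, 0, 0.08, 0]]

```text
time_s: 33.4
tcp_pos: [0.5866, 0.1058, 0.1007]
ee_rot: [[0.995, -0.103, -0.001], [-0.103, -0.995, -0.001], [-0.001, 0.001, -1.0]]
wrist_force: [0.7, 0.0, 0.2]
gripper_width: 0.137
```

Call:
play_rows:
  targets:
    - [[1, -0.01, 0, 0.03, 0], [1, -0.02, 0, 0.06, 0], [1, -0.03, -0.01, 0.09, -0.03], [1, -0.045, -0.03, 0.12, -0.06], [1, -0.06, -0.06, 0.15, -0.1]]

```text
time_s: 33.82
tcp_pos: [0.5275, 0.0486, 0.2499]
ee_rot: [[0.98, -0.2, 0.002], [-0.2, -0.98, 0.001], [0.002, -0.001, -1.0]]
wrist_force: [0.4, -0.3, -0.7]
gripper_width: 0.139
```

Call:
play_rows:
  targets:
    - [[1, -0.002, -0.035, 0, -0.05], [1, -0.004, -0.07, 0, -0.1], [1, -0.006, -0.105, 0, -0.15], [1, -0.007, -0.14, 0, -0.2], [1, -0.007, -0.175, 0, -0.25]]

```text
time_s: 34.23
tcp_pos: [0.5203, -0.1283, 0.2486]
ee_rot: [[0.898, -0.439, 0.001], [-0.439, -0.898, 0.0], [0.001, -0.001, -1.0]]
wrist_force: [1.4, 0.4, -0.2]
gripper_width: 0.145
```

Call:
play_rows:
  targets:
    - [[1, 0, -0.035, 0, -0.06], [1, 0, -0.07, 0, -0.12], [1, 0, -0.105, 0, -0.18], [1, 0, -0.14, 0, -0.24], [1, 0, -0.175, 0, -0.29]]

```text
time_s: 34.65
tcp_pos: [0.5205, -0.3035, 0.2483]
ee_rot: [[0.735, -0.678, 0.001], [-0.678, -0.735, -0.0], [0.001, -0.0, -1.0]]
wrist_force: [0.5, -0.5, 0.3]
gripper_width: 0.141
```

Call:
play_rows:
  targets:
    - [[1, 0, -0.03, -0.01, 0], [1, 0, -0.055, -0.03, 0], [1, 0, -0.075, -0.06, 0], [1, 0, -0.078, -0.1, 0], [1, 0, -0.078, -0.14, 0]]

```text
time_s: 35.07
tcp_pos: [0.5211, -0.3818, 0.1074]
ee_rot: [[0.735, -0.678, 0.003], [-0.678, -0.735, -0.001], [0.003, -0.001, -1.0]]
wrist_force: [0.6, 0.5, -0.2]
gripper_width: 0.142
```

Call:
play_rows:
  targets:
    - [[1, 0, 0, -0.03, 0], [1, 0, 0, -0.055, 0], [1, 0, 0, -0.073, 0], [1, 0, 0, -0.08, 0], [1, 0, 0, -0.0855, 0]]

```text
time_s: 35.48
tcp_pos: [0.5194, -0.3791, 0.0237]
ee_rot: [[0.737, -0.675, -0.006], [-0.675, -0.737, 0.002], [-0.006, 0.003, -1.0]]
wrist_force: [-10.2, 11.1, 34.3]
gripper_width: 0.146
```

Call:
play_rows:
  targets:
    - [[1, 0, 0, 0, 0], [1, 0, 0, 0, 0], [0.78, 0, 0, 0, 0], [0.7, 0, 0, 0, 0], [0.65, 0, 0, 0, 0]]

```text
time_s: 35.9
tcp_pos: [0.5216, -0.38, 0.0223]
ee_rot: [[0.737, -0.676, 0.002], [-0.676, -0.737, -0.001], [0.002, -0.001, -1.0]]
wrist_force: [-0.1, 0.0, 0.3]
gripper_width: 0.288
```

Call:
play_rows:
  targets:
    - [[0.65, 0, 0, 0, 0], [0.65, 0, 0, 0, 0], [0.65, 0, 0, 0.01, 0], [0.65, 0, 0, 0.035, 0], [0.65, 0, 0, 0.07, 0]]

```text
time_s: 36.32
tcp_pos: [0.5192, -0.3789, 0.0898]
ee_rot: [[0.736, -0.677, -0.007], [-0.677, -0.736, 0.003], [-0.007, 0.002, -1.0]]
wrist_force: [1.0, -0.8, 0.1]
gripper_width: 0.349
```

Call:
play_rows:
  targets:
    - [[0.5, 0, 0, 0.035, 0], [0.5, 0, 0, 0.07, 0], [0.5, 0, 0, 0.105, 0], [0.5, 0, 0.02, 0.14, 0.05], [0.5, 0, 0.05, 0.1555, 0.1]]

```text
time_s: 36.73
tcp_pos: [0.5225, -0.3321, 0.2535]
ee_rot: [[0.8, -0.6, 0.008], [-0.6, -0.8, -0.005], [0.01, -0.001, -1.0]]
wrist_force: [1.2, -0.9, 1.6]
gripper_width: 0.491
```

Call:
play_rows:
  targets:
    - [[0.5, 0, 0.035, 0, 0.06], [0.5, 0, 0.07, 0, 0.12], [0.5, 0, 0.105, 0, 0.18], [0.5, 0, 0.14, 0, 0.24], [0.5, 0, 0.175, 0, 0.3]]

```text
time_s: 37.15
tcp_pos: [0.5207, -0.1533, 0.2482]
ee_rot: [[0.943, -0.334, 0.001], [-0.334, -0.943, -0.0], [0.001, -0.0, -1.0]]
wrist_force: [0.2, 0.5, 0.3]
gripper_width: 0.499
```

Call:
play_rows:
  targets:
    - [[0.5, 0, 0.035, 0, 0.06], [0.5, 0, 0.07, 0, 0.12], [0.5, 0, 0.105, 0, 0.18], [0.5, 0, 0.14, 0, 0.24], [0.5, 0, 0.175, 0, 0.302]]

```text
time_s: 37.57
tcp_pos: [0.5207, 0.0218, 0.2483]
ee_rot: [[0.999, -0.038, 0.001], [-0.038, -0.999, 0.0], [0.001, -0.0, -1.0]]
wrist_force: [1.6, 0.3, -0.9]
gripper_width: 0.501
```

```bash
python3 - <<'E'
from inst import *
s=sense();print(s['tcp_pos'],s['joints'],s['gripper_width'],s['wrist_force'],s['ee_rot'][:,1])
t=capture("top");sd=capture("side");cv2.imwrite("pics/side10.png",sd);cv2.imwrite("pics/top10.png",t)
cv2.imwrite("pics/m10.png",np.vstack([cv2.resize(t[170:310,200:540],(790,325)),cv2.resize(sd[150:310,250:640],(790,275))[:, :]]))
E
```

```text
[0.5207 0.0218 0.2483] [ 20.2603  11.4925 -13.2347   0.0104 -65.1978  67.5769] 0.5006612482456493 [ 1.638   0.3442 -0.8995] [-0.0377 -0.9993 -0.0003]
```

View pics/m10.png

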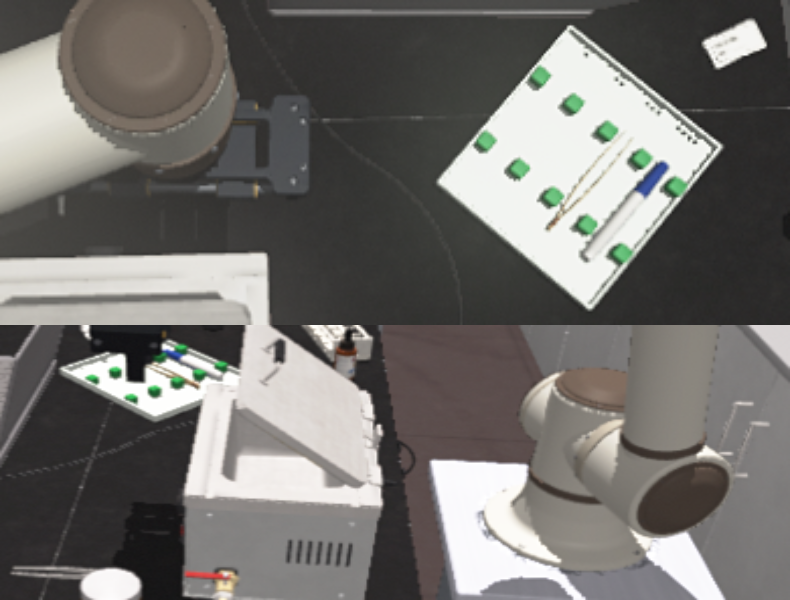

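Bamboo lies in lane 3 with its tips at the far end. The 34 N on lowering came from the commanded height having drifted about 2 mm low, so I'll correct by the measured z from now on. Checking that the steel tweezers haven't moved.

```bash
python3 - <<'E'
from h import *
for n in("side0","side6","side10"):
    q=cv2.imread(f"pics/{n}.png")[285:303,248:320]; m=cv2.inRange(cv2.cvtColor(q,cv2.COLOR_BGR2HSV),(0,0,110),(179,60,255))
    p=np.argwhere(m)[:,::-1]; print(n,len(p),p.min(0)+[248,285],p.max(0)+[248,285],p.mean(0)+[248,285])
print(world("side",[(255,295),(316,295)],.0045), world("top",[(226,208),(226.1,262.3),(226.05,235.1)],.0045))
E
```

```text
side0 278 [256 290] [315 297] [288.6619 294.1511]
side6 429 [256 290] [319 302] [296.035  296.1235]
side10 443 [256 290] [319 302] [295.3499 296.088 ]
[[0.6506 0.1918 0.0045]
 [0.5117 0.175  0.0045]] [[0.6485 0.1758 0.0045]
 [0.511  0.1751 0.0045]
 [0.5792 0.1754 0.0045]]
```

Call:
play_rows:
  targets:
    - [[0.5, 0.015, 0.03, 0, 0.038], [0.5, 0.03, 0.06, 0, 0.038], [0.5, 0.045, 0.09, 0, 0.038], [0.5, 0.045, 0.12, 0, 0.038], [0.5, 0.045, 0.154, 0, 0.038]]

```text
time_s: 38.08
tcp_pos: [0.5666, 0.1747, 0.2476]
ee_rot: [[1.0, -0.005, 0.0], [-0.005, -1.0, -0.0], [0.0, 0.0, -1.0]]
wrist_force: [0.8, 0.8, -0.0]
gripper_width: 0.495
```

Call:
play_rows:
  targets:
    - [[0.5, 0, 0, -0.03, 0], [0.5, 0, 0, -0.06, 0], [0.5, 0, 0, -0.09, 0], [0.5, 0, 0, -0.12, 0], [0.5, 0, 0, -0.15, 0]]

```text
time_s: 38.5
tcp_pos: [0.5663, 0.1739, 0.0968]
ee_rot: [[1.0, -0.003, 0.001], [-0.003, -1.0, 0.0], [0.001, -0.0, -1.0]]
wrist_force: [0.2, 0.4, -0.7]
gripper_width: 0.498
```

Call:
play_rows:
  targets:
    - [[0.5, 0, 0, 0, 0], [0.5, 0, 0, 0, 0]]

```text
time_s: 38.67
tcp_pos: [0.5657, 0.1734, 0.0967]
ee_rot: [[1.0, -0.003, -0.002], [-0.003, -1.0, -0.002], [-0.002, 0.002, -1.0]]
wrist_force: [0.6, -0.3, 1.3]
gripper_width: 0.502
```

Steel is unmoved. The planned grasp would leave only about 3 mm between the gripper body and jar 1's lid, so I'll shift the grasp +9 mm in x and -5 mm in y before descending.

Call:
play_rows:
  targets:
    - [[0.5, 0.009, -0.005, 0, 0], [0.5, 0.009, -0.005, -0.03, 0], [0.5, 0.009, -0.005, -0.055, 0], [0.5, 0.009, -0.005, -0.07, 0], [0.5, 0.009, -0.005, -0.077, 0]]

```text
time_s: 39.08
tcp_pos: [0.5762, 0.169, 0.0206]
ee_rot: [[1.0, -0.003, 0.001], [-0.003, -1.0, 0.0], [0.001, -0.0, -1.0]]
wrist_force: [-0.9, -0.3, -0.5]
gripper_width: 0.499
```

Call:
play_rows:
  targets:
    - [[1, 0, 0, 0, 0], [1, 0, 0, 0, 0], [1, 0, 0, 0, 0], [1, 0, 0, 0, 0], [1, 0, 0, 0, 0]]

```text
time_s: 39.5
tcp_pos: [0.5759, 0.1697, 0.0218]
ee_rot: [[1.0, -0.003, 0.002], [-0.003, -1.0, 0.001], [0.002, -0.001, -1.0]]
wrist_force: [0.2, -0.4, -0.8]
gripper_width: 0.208
```

Call:
play_rows:
  targets:
    - [[1, 0, 0, 0, 0], [1, 0, 0, 0.01, 0], [1, 0, 0, 0.03, 0], [1, 0, 0, 0.055, 0], [1, 0, 0, 0.08, 0]]

```text
time_s: 39.92
tcp_pos: [0.5746, 0.1689, 0.1014]
ee_rot: [[1.0, -0.003, -0.001], [-0.003, -1.0, -0.001], [-0.001, 0.001, -1.0]]
wrist_force: [0.5, 0.1, -0.3]
gripper_width: 0.155
```

Call:
play_rows:
  targets:
    - [[1, -0.01, -0.01, 0.03, 0], [1, -0.02, -0.02, 0.06, 0], [1, -0.03, -0.04, 0.09, -0.03], [1, -0.045, -0.06, 0.12, -0.06], [1, -0.05, -0.085, 0.15, -0.1]]

```text
time_s: 40.33
tcp_pos: [0.523, 0.0836, 0.2525]
ee_rot: [[0.995, -0.103, -0.0], [-0.103, -0.995, 0.0], [-0.0, -0.0, -1.0]]
wrist_force: [0.6, 0.8, -0.2]
gripper_width: 0.151
```

Call:
play_rows:
  targets:
    - [[1, 0, -0.035, 0, -0.05], [1, 0, -0.07, 0, -0.1], [1, 0, -0.105, 0, -0.15], [1, 0, -0.14, 0, -0.2], [1, 0, -0.175, 0, -0.25]]

```text
time_s: 40.75
tcp_pos: [0.5243, -0.0924, 0.2514]
ee_rot: [[0.938, -0.347, 0.001], [-0.347, -0.938, 0.0], [0.001, -0.0, -1.0]]
wrist_force: [1.3, 0.4, 0.0]
gripper_width: 0.147
```

Call:
play_rows:
  targets:
    - [[1, 0, -0.035, 0, -0.06], [1, 0, -0.07, 0, -0.12], [1, 0, -0.105, 0, -0.18], [1, 0, -0.14, 0, -0.24], [1, 0.01, -0.175, 0, -0.3]]

```text
time_s: 41.17
tcp_pos: [0.5333, -0.2674, 0.2516]
ee_rot: [[0.792, -0.61, -0.0], [-0.61, -0.792, 0.0], [-0.0, -0.0, -1.0]]
wrist_force: [1.0, 1.0, 0.1]
gripper_width: 0.153
```

Call:
play_rows:
  targets:
    - [[1, 0.01, -0.03, 0, -0.06], [1, 0.018, -0.06, 0, -0.06], [1, 0.018, -0.08, 0, -0.06], [1, 0.018, -0.08, 0, -0.06], [1, 0.018, -0.08, 0, -0.06]]

```text
time_s: 41.58
tcp_pos: [0.5524, -0.3466, 0.2501]
ee_rot: [[0.755, -0.656, -0.001], [-0.656, -0.755, 0.001], [-0.001, 0.0, -1.0]]
wrist_force: [-0.6, 0.1, 0.6]
gripper_width: 0.149
```

Call:
play_rows:
  targets:
    - [[1, 0.002, -0.0035, -0.02, 0], [1, 0.002, -0.0035, -0.05, 0], [1, 0.002, -0.0035, -0.075, 0], [1, 0.002, -0.0035, -0.1, 0], [1, 0.002, -0.0035, -0.12, 0]]

```text
time_s: 42.0
tcp_pos: [0.5543, -0.3476, 0.1292]
ee_rot: [[0.757, -0.653, -0.001], [-0.653, -0.757, 0.001], [-0.002, 0.0, -1.0]]
wrist_force: [-0.2, -0.4, -0.6]
gripper_width: 0.147
```

Call:
play_rows:
  targets:
    - [[1, 0, 0, -0.025, 0], [1, 0, 0, -0.05, 0], [1, 0, 0, -0.07, 0], [1, 0, 0, -0.08, 0], [1, 0, 0, -0.08, 0]]

```text
time_s: 42.42
tcp_pos: [0.5537, -0.3477, 0.0483]
ee_rot: [[0.757, -0.653, -0.005], [-0.653, -0.757, 0.002], [-0.005, 0.002, -1.0]]
wrist_force: [-0.6, -0.5, -0.8]
gripper_width: 0.149
```

Call:
play_rows:
  targets:
    - [[1, 0, 0, 0, 0], [1, 0, 0, 0, 0]]

```text
time_s: 42.58
tcp_pos: [0.5563, -0.3494, 0.0523]
ee_rot: [[0.757, -0.653, 0.003], [-0.653, -0.757, -0.001], [0.003, -0.001, -1.0]]
wrist_force: [0.3, -0.6, -0.5]
gripper_width: 0.15
```

Call:
play_rows:
  targets:
    - [[1, 0, 0, -0.006, 0], [1, 0, 0, -0.012, 0], [1, 0, 0, -0.017, 0], [1, 0, 0, -0.021, 0], [1, 0, 0, -0.024, 0]]

```text
time_s: 43.0
tcp_pos: [0.5547, -0.3493, 0.0256]
ee_rot: [[0.756, -0.654, -0.001], [-0.654, -0.756, 0.0], [-0.001, 0.0, -1.0]]
wrist_force: [-1.3, -0.2, 0.7]
gripper_width: 0.148
```

Call:
play_rows:
  targets:
    - [[1, 0, 0, 0, 0], [1, 0, 0, 0, 0], [0.78, 0, 0, 0, 0], [0.7, 0, 0, 0, 0], [0.65, 0, 0, 0, 0]]

```text
time_s: 43.42
tcp_pos: [0.5552, -0.3494, 0.0265]
ee_rot: [[0.757, -0.654, 0.0], [-0.654, -0.757, -0.0], [0.0, -0.0, -1.0]]
wrist_force: [-0.5, 0.2, -0.7]
gripper_width: 0.288
```

Call:
play_rows:
  targets:
    - [[0.65, 0, 0, 0, 0], [0.65, 0, 0, 0, 0], [0.65, 0, 0, 0.01, 0], [0.65, 0, 0, 0.035, 0], [0.65, 0, 0, 0.07, 0]]

```text
time_s: 43.83
tcp_pos: [0.5531, -0.3485, 0.0945]
ee_rot: [[0.756, -0.654, -0.007], [-0.654, -0.756, 0.003], [-0.007, 0.002, -1.0]]
wrist_force: [0.6, -0.0, 0.9]
gripper_width: 0.349
```

Call:
play_rows:
  targets:
    - [[0.5, 0, 0, 0.035, 0], [0.5, 0, 0, 0.07, 0], [0.5, 0, 0, 0.105, 0], [0.5, -0.01, 0.02, 0.14, 0.05], [0.5, -0.03, 0.05, 0.155, 0.1]]

```text
time_s: 44.25
tcp_pos: [0.5278, -0.3014, 0.2571]
ee_rot: [[0.819, -0.574, 0.009], [-0.574, -0.819, -0.005], [0.01, -0.001, -1.0]]
wrist_force: [1.3, 1.2, 1.3]
gripper_width: 0.493
```

Call:
play_rows:
  targets:
    - [[0.5, 0, 0.035, 0, 0.06], [0.5, 0, 0.07, 0, 0.12], [0.5, 0, 0.105, 0, 0.18], [0.5, 0, 0.14, 0, 0.24], [0.5, 0, 0.175, 0, 0.3]]

```text
time_s: 44.67
tcp_pos: [0.5246, -0.1228, 0.2525]
ee_rot: [[0.952, -0.305, 0.002], [-0.305, -0.952, 0.0], [0.002, -0.001, -1.0]]
wrist_force: [-0.4, 0.1, 0.1]
gripper_width: 0.5
```

Call:
play_rows:
  targets:
    - [[0.5, 0, 0.035, 0, 0.06], [0.5, 0, 0.07, 0, 0.12], [0.5, 0, 0.105, 0, 0.18], [0.5, 0, 0.14, 0, 0.24], [0.5, 0, 0.175, 0, 0.25]]

```text
time_s: 45.08
tcp_pos: [0.5246, 0.0523, 0.2525]
ee_rot: [[0.998, -0.06, 0.001], [-0.06, -0.998, 0.0], [0.001, -0.001, -1.0]]
wrist_force: [0.6, 0.5, 0.4]
gripper_width: 0.498
```

```bash
python3 - <<'E'
from h import *
s=sense();print(s['tcp_pos'],s['gripper_width'],s['wrist_force'])
t=capture("top");sd=capture("side");cv2.imwrite("pics/side11.png",sd);cv2.imwrite("pics/top11.png",t)
cv2.imwrite("pics/m11.png",np.hstack([cv2.resize(t[170:310,380:520],(560,560),interpolation=cv2.INTER_CUBIC),np.vstack([cv2.resize(sd[260:410,270:390],(230,288)),cv2.resize(t[220:320,90:210],(230,192)),np.zeros((80,230,3),np.uint8)])]))
E
```

```text
[0.5246 0.0523 0.2525] 0.4978951616517195 [0.5902 0.4665 0.4355]
```

View pics/m11.png

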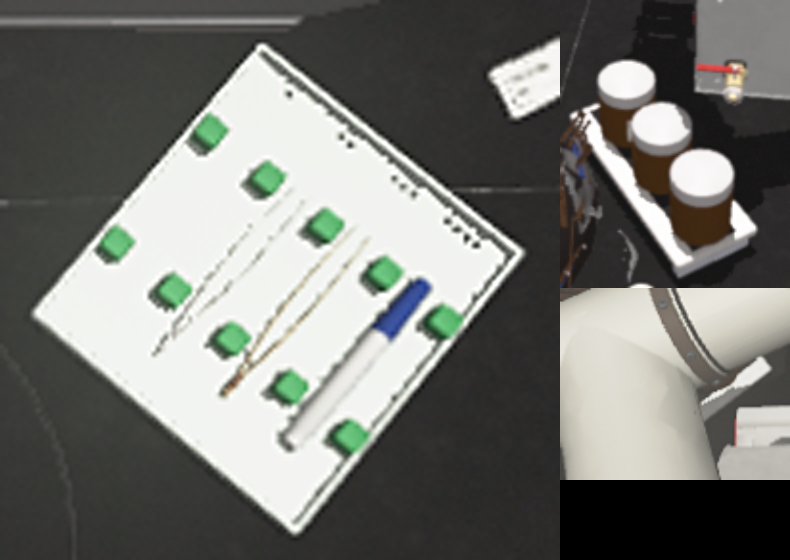

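All three lie in their lanes, tips away, and the jars stand in a row. Checking the numbers in the tray frame.

```bash
python3 - <<'E'
from h import *
c=np.array([.5505,-.3784]);th=.8287;X=np.array([np.cos(th),np.sin(th)]);Y=np.array([-X[1],X[0]])
for n,a,b,z,lx in[("steel",(155,353),(294,195),.0085,.023),("bamboo",(226,393),(360,232),.009,-.023),("marker",(290,441),(421,286),.0125,-.069)]:
    w=world("top",(np.array([a,b])/4+[380,170]),z)[:,:2]-c; q=np.c_[w@X,w@Y]; m=q.mean(0); d=q[0]-q[1]
    print(n,"x off",m[0]-lx,"y",m[1],"len",np.linalg.norm(d),"ang",np.arctan2(-d[0],d[1]),"tip y",q[1,1])
im=cv2.imread("pics/top6.png"); g=cv2.medianBlur(cv2.cvtColor(im,cv2.COLOR_BGR2GRAY),3)[225:325,70:200]
for q in cv2.HoughCircles(g,cv2.HOUGH_GRADIENT,1.2,20,param1=120,param2=10,minRadius=11,maxRadius=15)[0][:5]:
    w=world("top",[q[:2]+[70,225]],.102)[0]; d=w[:2]-[.4765,.3536]; print(q,"shelf x,y",d@[.8,.6],d@[-.6,.8])
E
```

```text
steel x off 0.003640118781665636 y 0.015820228529900074 len 0.1350327570773958 ang -0.021587928192228243 tip y -0.051680417999050515
bamboo x off 0.002534386157296977 y 0.007080544359443365 len 0.1340003251864572 ang -6.57295904958934e-05 tip y -0.059919618089052176
marker x off 0.0004355628236011322 y 0.008047590091937715 len 0.12878088335557322 ang -0.012133654864698036 tip y -0.056338111683928896
[90.6  31.8  12.92] shelf x,y -9.005904658516162e-05 -0.06524891563700122
[63.   52.2  12.92] shelf x,y 9.40656555695083e-05 0.008205223367299197
[34.2  73.8  12.92] shelf x,y -0.0003719429818402607 0.08351662232806965
[53.4  6.6 11.6] shelf x,y 0.09757037098548756 -0.033902647236597576
[115.8   87.    14.24] shelf x,y -0.13389487225124938 -0.03738310538758551
```

All readings are inside the limits with margin, and the arm is clear. Handing in.

```bash
python3 - <<'E'
from station import *
print(finish_job()); print(sense()["time_s"])
E
```

```text
the job is handed in; nothing more can be done
None
the job is handed in; nothing more can be done
```

The job is done and handed in after about 45 s of robot time. No brush was visible in either view, so lane 1 is empty. The other three instruments are in their lanes, and all three jars stand on the shelf.

| Instrument | Lane | Off lane centre, across | Off lane centre, along (toward robot) | Angle to lane (limit 0.16 rad) | Tip beyond tray middle |
|---|---|---|---|---|---|
| Steel tweezers | 2 | 4 mm | 16 mm | 0.02 rad | 52 mm |
| Bamboo tweezers | 3 | 3 mm | 7 mm | under 0.01 rad | 60 mm |
| Marker | 4 | under 1 mm | 8 mm | 0.01 rad | 56 mm |

- **Jars:** they are within 1 mm of the strip's midline, at -65, +8 and +84 mm along it. That leaves gaps of 13–15 mm. These positions come from a picture taken before the instruments were moved. In the last top view the arm hid the shelf, but the last side view shows all three jars upright in their row.
- **Force:** setting down the bamboo tweezers pressed briefly with 34 N at the wrist, because the commanded height had drifted about 2 mm low. They lay correctly in the lane afterwards. I corrected the height for the steel tweezers, which went down softly.
- **Check that disagreed:** the side view put the tray about 5 mm off the top view in y. I used the top view, which fitted the ten green blocks to within 0.5 mm.
- **Knock:** I saw no sign of an instrument being knocked aside.

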